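# Clear the way to the tool case and take out the chisel for sharpening

## Task

I want to sharpen the chisel that lies in the tool case, but the tin of screws, the tape measure and the spray can stand where the case's lid has to slide out. Stand all three in the empty side tray, never tipping the tin or the can, slide the lid open, lay the chisel in the two notches of the sharpening board, and leave the file in the case. Then shut the lid fully and stand the three things back, each on the very spot where it stood.

Things in the scene. Friction and masses are not known exactly. Their poses are not given: they have to be found in the camera images.
- case: Flat timber tool case, fixed, 190 (x) x 326 (y) x 50 mm high. Origin: centre of its underside; x points to its back wall, the lid comes out at -x. Inside 166 x 302 mm, floor 6 mm up; front and end walls 37 mm high. Chisel and file lie in it along y, seen through the lid, either one in front. The three things stand before it in any order.
- lid (a joint): Sliding lid of the case, a clear pane in a dark timber frame, its top 46 mm above the bench. In m: 0 shut (may start 10 mm ajar), 0.16 fully open, when the whole inside is uncovered. It slides level along the case's -x, out over the bench; about 2 N move it and it stays where left. Things over 40 mm tall in front of the case block it.
- lid_knob (a point): The brass knob on the lid's front edge, to grip from above: 25 mm in diameter, top at z = 71 mm. The point is on its axis at grip height, z = 60 mm. It moves with the lid.
- tin: Open round tin with screws, 73 mm in diameter, 48 mm high, 0.22 kg. Origin: centre of its underside, z up. Pinch its wall with one finger inside: the wall counts as up to 8 mm thick, its middle 32 mm from the axis; inside it is free down to 15 mm above the bottom.
- tape: Yellow tape measure standing on edge, 34 mm wide (x), 97 mm long (y) with the blade's hook at -y, 68 mm high, 0.24 kg. Origin: in its underside, midway along those 97 mm. Its body, to grip across x, is 30 to 34 mm wide and reaches from y = -23 to +49 mm.
- can: Spray can with a red cap, 58 mm in diameter, 217 mm high, 0.25 kg, standing upright. Origin: centre of its underside. The cap, 54 mm in diameter, reaches from 188 to 217 mm above the underside.
- chisel: Bevel-edge chisel, timber handle, 272 mm long, 0.16 kg, lying flat, its handle at the case's +y end. Origin: in its underside at half length; y towards the handle's end. Handle, 30 mm wide and high, from y = +10 to +136 mm; blade, 20 mm wide, from y = -136 to -10 mm. A good grip is across x at y = +25 mm.
- file: Flat file with a timber handle, 245 mm long, 26 mm wide, in the case beside the chisel, its handle at the case's -y end; its toothed blade is longer than the chisel's. Origin: in its underside at half its length; y towards the handle's end. It stays in the case.
- tray: Empty shallow aluminium tray, the side area: 280 mm (x) by 220 mm (y), rim 19 mm high, floor 3 mm above the bench, fixed. Origin: centre of its underside. It stands left or right of the case.
- board: Sharpening board, fixed, 310 (x) x 170 (y) mm, top 12 mm up. Origin: centre of underside. On its -y half, at x = -78 and +78 mm, two timber saddles 22 mm thick, notched at y = -41 mm: floor 44 mm wide, 30 mm up, sides sloping out to 60 mm, top 44 mm up. The chisel lies along x in both, centred, either way round. A diamond plate on the +y half is 24 mm high.
Things that resemble listed ones, but are neither listed nor needed, are in the scene too. Several things look just like the can: the one meant starts farthest to the robot's right.

How it is judged (in metres and radians):
On the way, in this order (a step that is already met when the one before it is completed fails the run):
1. tin, tape measure and can all stand in the side tray (x of tin in the frame of tray between -0.125 and 0.125 m and y of tin in the frame of tray between -0.095 and 0.095 m and z of tin in the frame of tray between -0.002 and 0.01 m and angle between each of tin, tape, can's own z axis and vertical below 0.2 rad and x of tape in the frame of tray between -0.125 and 0.125 m and y of tape in the frame of tray between -0.095 and 0.095 m and z of tape in the frame of tray between -0.002 and 0.01 m and x of can in the frame of tray between -0.125 and 0.125 m and y of can in the frame of tray between -0.095 and 0.095 m and z of can in the frame of tray between -0.002 and 0.01 m), for 0.2 s.
2. the lid is slid open by more than 60 mm (value of joint lid above 0.06 m), for 0.2 s.
3. the chisel lies in the two notches of the sharpening board (x of chisel in the frame of board between -0.04 and 0.04 m and y of chisel in the frame of board between -0.053 and -0.029 m and z of chisel in the frame of board between 0.022 and 0.038 m and angle between chisel's own y axis and vertical between 1.47 and 1.67 rad and angle between the y axis of chisel and the x axis of board, either way round below 0.15 rad), for 0.2 s.
4. the lid is fully shut again (value of joint lid below 0.006 m), for 0.2 s.
At the end, for the whole second after the job is handed in: Tin, tape measure and can stand upright within 15 mm of their starting spots; the chisel lies level in both notches, its middle within 40 mm along and 12 mm across; the lid is shut to 6 mm; the file has not shifted by more than 25 mm; all at rest (all of step 3 and distance of each of tin, tape, can from where it was at the start of the episode below 0.015 m and angle between each of tin, tape, can's own z axis and vertical below 0.15 rad and linear speed of each of tin, tape, can, chisel below 0.03 m/s and value of joint lid below 0.006 m and distance of file from where it was at the start of the episode below 0.025 m); the robot touches nothing.
It fails at once if the tin is tipped (screws spill) (angle between tin's own z axis and vertical above 0.7 rad).
It fails at once if the spray can is tipped over (angle between can's own z axis and vertical above 0.7 rad).
It also fails if it takes over 144 s, if anything falls off the work surface, if the arm or the gripper's body presses on something with over 40 N, if the wrist force passes 120 N, or if a joint passes its speed limit or range.

## Robot

A 6-joint arm with a two-finger parallel gripper is mounted at the origin on a cart in front of the work surface, level with it; the furniture and walls round the work are solid. World frame = base frame: x ahead of the robot, y to its left, z up, the work surface at z = 0. Lengths are in m, angles in degrees, forces in N, time in s.
With the tool pointing down it reaches from about 0.4 to 0.825 m from the base axis. Payload 7 kg.
Tool frame: the origin (TCP) lies between the finger pads; the fingertips stand 25 mm ahead of it and the grasp point (between the pads) lies 6 mm ahead of it; z points along the fingers, y is the line along which they close (so a half turn about z gives the same grasp; the last joint's range is limited). The gripper opens to 88 mm and grips with 3 to 60 N. Pads are 19 mm wide; open, the fingers measure 130 mm over their backs; the gripper's body (78 mm by 193 mm) begins 47 mm behind the grasp point.
Start: joints at [-59.868, 20.546, 0.682, 0, -70.136, -16.507], TCP at [0.159, -0.656, 0.252] pointing down, gripper open.
Joint ranges: [-176.03, 176.03], [-82.01, 121.73], [-58.28, 71.71], [-173.87, 95.51], [-174.79, -0.11], [-173.66, 173.66]. Speed limits (degrees/s): [136.94, 136.94, 172.46, 180, 180, 180].

## Interface

Orientations are given as [roll, pitch, yaw] about the fixed x, y, z axes, in that order (R = Rz(yaw) Ry(pitch) Rx(roll)).
In Python, from plant import status, optics, job gives the robot as it stands. The module is installed in compiled form; this text tells all that it offers.
- The arm moves only by the tool advance, called after "Request:" as a command line: name --argument value ..., lists and objects as JSON in quotes. Schema: {"type":"object","properties":{"steps":{"type":"array","items":{"type":"array","items":{"type":"array","items":{"type":"number"},"minItems":5,"maxItems":5},"minItems":1,"maxItems":8},"minItems":1,"maxItems":1},"only":{"type":"string"},"quiet":{"type":"boolean"},"lines":{"type":"string"}},"required":["steps"],"additionalProperties":false}. steps is a list that holds a single list of rows (three levels of brackets), with 1 to 8 rows, each of 5 numbers: dx, dy, dz in mm, then a turn about the tool's z in units of 5 degrees, then the finger opening in m; each row is the pose to reach, as a shift and turn from the pose commanded when the call began, along the tool's axes at that moment; what a row does not reach only later rows make up. A row lasts 1/8 s, in which the tool goes at most 0.0625 m and 10.7 degrees, less where a joint would pass 70% of its speed; a pose out of reach is approached as far as the arm can. The fingers move at their own pace and stop on an object; the grip force is fixed at half the most. Time passes only in rows, so rows that do not move let the fingers close. The tool returns the time, the measured TCP pose, the force, the opening and the grip force at its end. only (a regular expression) keeps the lines of the reply that match it, lines (a string "A,B") keeps lines A to B, and quiet returns only ok. Input that does not fit is refused with a message, and nothing moves.
- status.get_obs(): the state, without advancing time (a new reading comes with each control period).
- optics.snapshot(name): name is "scene" or "top" or "wrist"; returns a dict with "frame" (384x512x3 uint8, red, green, blue), "z_map" (384x512 float32, m along the optical axis (not along the pixel's ray), 0 where there is no reading), "fovy" (degrees; the focal length in pixels is half the picture's height over the tangent of half this angle, whatever the lens; pixels are square), "cx", "cy" (the principal point, pixels), "R" (3x3) and "t" (3): a world point X has camera coordinates R X + t; the wrist camera has in their place "T_tool_cam" (4x4, takes a point from camera to tool coordinates, whose origin is the TCP and whose axes are the flange's). Camera axes: x right, y down, z forward; pixel columns grow to the right and rows downward; lengths in m; the calibration is good to about 2 mm. A picture is of the moment at which its call begins: read the wrist's pose just before it.
- job.close_job(): hands the job in; it is judged then, once.
The state is a dict: "clock": time; "joint_pos": joint angles; "qvel": joint speeds; "tau": joint torques, N m; "tool_pos": TCP position; "orientation": TCP orientation; "force": force on the tool from outside, world axes, zero at the start; "moment": the same for the moment, N m; "opening": finger opening in m; "gripper_force": force on a finger pad.
Only numpy, scipy, OpenCV 4.12 (cv2) and the standard library are available. Lean on these libraries where they do the work, as an engineer would, in place of code of your own. Each camera call takes 0.05 s, during which the arm holds its last target. There are 200 camera calls.

## Working session

There is one attempt and no reset: what is moved stays moved. The work goes in short steps, Python scripts to look and compute and a tool call to move; the robot and the scene stay as the last step left them, time stands still between calls to the robot, and variables do not carry over. Pictures are saved under pics/ and viewed, at most 14 in all, crops included, and the job is handed in when it is done.

```bash
mkdir -p pics
```

Create h.py:
```python
import numpy as np, cv2
from plant import status, optics, job
def snap(n):
    o=status.get_obs(); s=optics.snapshot(n); s['obs']=o; return s
def foc(s): return s['frame'].shape[0]/2/np.tan(np.radians(s['fovy'])/2)
def save(s,name,crop=None,scale=1):
    f=s['frame'][:,:,::-1]
    if crop: f=f[crop[1]:crop[3],crop[0]:crop[2]]
    cv2.imwrite('pics/'+name,cv2.resize(f,None,fx=scale,fy=scale,interpolation=cv2.INTER_CUBIC))
```

Run:
```python
from h import *
import pickle
for n in ('scene','top','wrist'):
    s=snap(n); save(s,n+'0.png',None,1.5); pickle.dump(s,open(n+'0.pkl','wb'))
    print(n,s['fovy'],s['cx'],s['cy'],s.get('R'),s.get('t'),s.get('T_tool_cam'))
print(status.get_obs())
```

```text
scene 50.62637782143854 249.32990871097513 184.33207569784093 [[-0.89640874 -0.44312086 -0.00976061]
 [-0.19827536  0.42060076 -0.88531457]
 [ 0.39640667 -0.79166843 -0.46489015]] [0.47450683 0.1512895  0.9878083 ] None
top 54.14443905608171 256.3176127765948 190.30099371229997 [[-0.00916551 -0.9999137   0.00941208]
 [-0.99641526  0.00834103 -0.08418469]
 [ 0.08409892 -0.01014993 -0.99640572]] [-1.03545820e-03  5.32688241e-01  1.16521307e+00] None
wrist 64.92055490992784 253.92719667473614 194.19972340643284 None None [[-4.88279500e-04 -9.58435699e-01 -2.85308207e-01  7.63869695e-02]
 [ 9.99999843e-01 -5.46692124e-04  1.25092176e-04 -8.36157137e-04]
 [-2.75868557e-04 -2.85308101e-01  9.58435815e-01 -1.31839471e-01]
 [ 0.00000000e+00  0.00000000e+00  0.00000000e+00  1.00000000e+00]]
{'clock': 0.15, 'joint_pos': array([-5.98685299e+01,  2.05815535e+01,  6.46308856e-01, -1.56868092e-02,
       -7.01376980e+01, -1.65066000e+01]), 'qvel': array([ 0.01159794, -0.14557656,  0.19794177, -0.01889613, -0.04198151,
        0.07331056]), 'tau': array([-1.55340567e-03, -5.83275568e+01,  2.93291098e+01,  7.00108096e+00,
        8.82736640e-03, -1.02043682e-04]), 'tool_pos': array([ 0.15889982, -0.65567127,  0.25084339]), 'orientation': array([ 1.79925873e+02, -6.58602266e-03, -1.66380465e+02]), 'force': array([-0.7657556 , -0.07600641,  0.55486934]), 'moment': array([0.01041904, 0.0300893 , 0.03326077]), 'gripper_force': 0.0, 'opening': 0.08780625872045769}
```

View pics/top0.png

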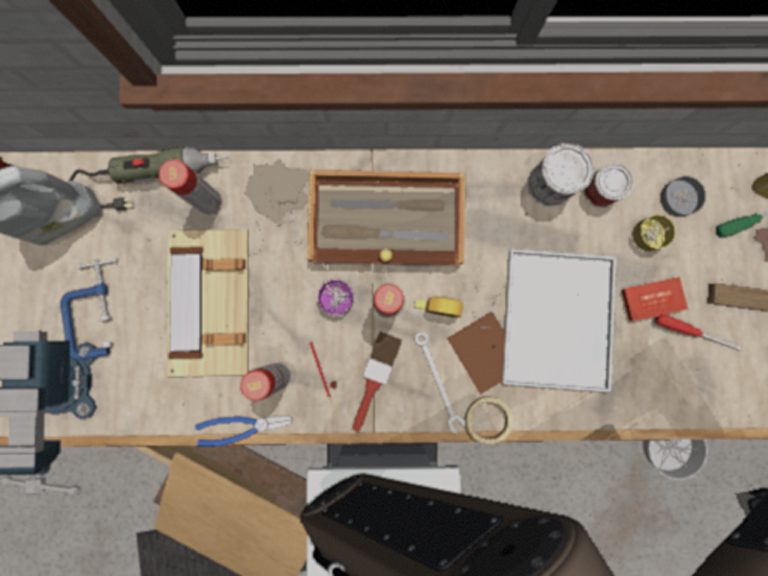

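View pics/scene0.png

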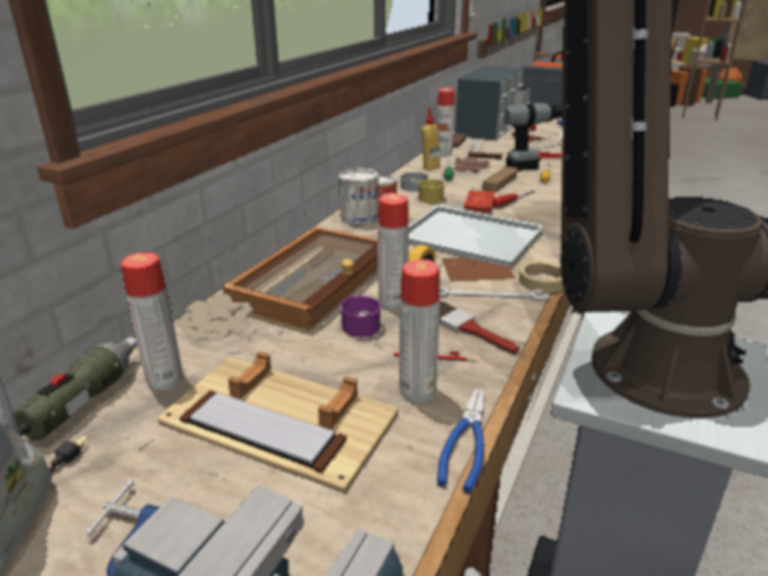

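Top view (1.5x px):
- **Case:** (387,218), with the knob at (386,255). The file is the rear tool, its handle at the right. The chisel is in front, its handle at the left.
- **Before the case:** purple tin (336,298), red-capped can (388,298), yellow tape (440,306).
- **Places:** tray (560,320), board (208,303).

Could be mistaken for what I want:
- **Cans:** caps at (180,175), (257,384) and (388,298), plus a far one in the scene view at (445,95).
- **Tins:** olive (655,233) and grey (683,195), as well as the purple one.

I'll measure all of these and crop in on the choice.

Add to h.py:
```python
from scipy.spatial.transform import Rotation as Ro
def cam(s):
    "camera->world rotation, camera centre"
    if s.get('R') is not None: R=np.array(s['R']); return R.T, -R.T@np.array(s['t'])
    o=s['obs']; T=np.array(s['T_tool_cam']); Rt=Ro.from_euler('xyz',o['orientation'],degrees=True).as_matrix()
    return Rt@T[:3,:3], Rt@T[:3,3]+o['tool_pos']
def cloud(s):
    A,c=cam(s); f=foc(s); v,u=np.mgrid[:384,:512]; z=s['z_map']
    P=np.stack([(u-s['cx'])/f*z,(v-s['cy'])/f*z,z],-1)@A.T+c; P[z==0]=np.nan; return P
def ray(s,u,v,h):
    A,c=cam(s); f=foc(s); d=A@np.array([(u-s['cx'])/f,(v-s['cy'])/f,1]); return c+d*(h-c[2])/d[2]
```

Run:
```python
from h import *
import pickle
np.set_printoptions(precision=3,suppress=True)
s=pickle.load(open('top0.pkl','rb')); P=cloud(s)
for n,(u,v) in dict(case_tl=(312,175),case_tr=(463,175),case_bl=(310,262),case_br=(461,262),knob=(386,255),tinrim=(322,298),can=(388,298),can2=(180,175),can3=(257,384),tape=(448,306),traytl=(510,253),traybr=(610,388),traymid=(560,320),boardtl=(172,232),boardbr=(247,375),sad1=(224,265),sad2=(223,340),notch1=(221,265),bench=(480,400),chis=(345,232),file=(430,204),olive=(655,233)).items():
    print(n,P[round(v/1.5),round(u/1.5)])
t=pickle.load(open('scene0.pkl','rb')); Q=cloud(t)
for n,(u,v) in dict(can=(393,210),far=(445,100),can2=(143,275),can3=(420,285)).items(): print('scene',n,Q[round(v/1.5),round(u/1.5)])
a=cv2.resize(t['frame'][20:200,190:350,::-1],None,fx=2.5,fy=2.5); b=cv2.resize(s['frame'][100:240,195:345,::-1],None,fx=2.7,fy=2.7)
H=max(a.shape[0],b.shape[0]); pad=lambda i:cv2.copyMakeBorder(i,0,H-i.shape[0],0,0,0)
i=np.hstack([pad(a),pad(b)]); print(i.shape); i=cv2.resize(i,None,fx=.95,fy=.95); cv2.imwrite('pics/choice.png',i[:600,:800])
```

```text
case_tl [0.761 0.144 0.054]
case_tr [ 0.761 -0.173  0.049]
case_bl [0.585 0.152 0.005]
case_br [ 0.578 -0.165  0.038]
knob [ 0.59  -0.008  0.075]
tinrim [0.508 0.127 0.002]
can [ 0.493 -0.011  0.217]
can2 [0.716 0.359 0.218]
can3 [0.347 0.219 0.22 ]
tape [ 0.486 -0.134  0.067]
traytl [ 0.599 -0.273  0.022]
traybr [ 0.311 -0.484 -0.   ]
traymid [ 0.458 -0.379  0.003]
boardtl [0.651 0.445 0.013]
boardbr [0.362 0.235 0.217]
sad1 [0.577 0.331 0.032]
sad2 [0.42  0.328 0.032]
notch1 [0.577 0.339 0.025]
bench [ 0.291 -0.202  0.021]
chis [0.642 0.076 0.046]
file [ 0.702 -0.104  0.044]
olive [ 0.645 -0.596  0.001]
scene can [0.483 0.013 0.202]
scene far [ 0.749 -0.97   0.184]
scene can2 [0.704 0.386 0.2  ]
scene can3 [0.335 0.247 0.2  ]
(450, 805, 3)
```

View pics/choice.png

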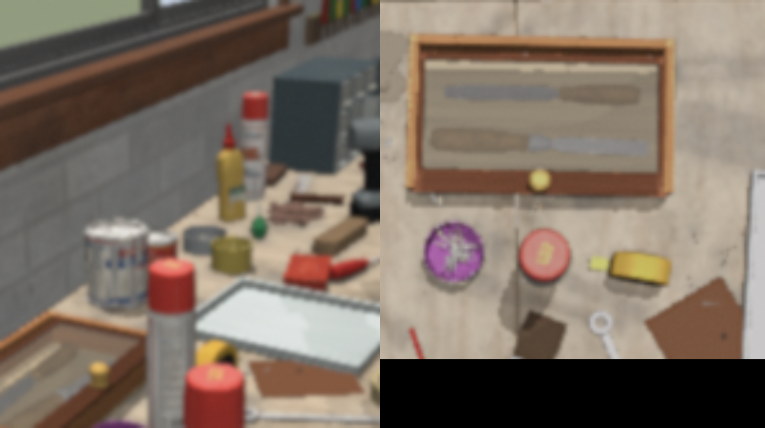

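The far can at (0.75, -0.97) is out of reach and its label differs. Of the three identical cans, the rightmost is the one in front of the case at (0.49, -0.01), so that's the one I want. The purple tin and the yellow tape are the other two blockers. I'll move to a viewpoint over them.

Add to h.py:
```python
def go(x,y,z,yaw,base=None):
    "shift and turn in the tool axes to reach a world TCP pose"
    o=status.get_obs(); p,e=(o['tool_pos'],o['orientation']) if base is None else base
    R=Ro.from_euler('xyz',[180,0,e[2]],degrees=True)
    d=R.inv().apply(np.array([x,y,z])-p); t=-((yaw-e[2]+180)%360-180)
    print('go',np.round(d,4),'turn',round(t,2),'dist',round(float(np.linalg.norm(d)),3),'from',np.round(p,4),np.round(e,2))
```

```bash
python3 -c "
from h import *
go(.50,-.03,.40,-90)"
```

```text
go [-0.4788  0.5278 -0.1492] turn -76.38 dist 0.728 from [ 0.1589 -0.6557  0.2508] [ 1.7993e+02 -1.0000e-02 -1.6638e+02]
```

Careful with the scale: shifts go in mm and turns go in units of 5 degrees. That gives: 0.33 m is 330, -0.3 m is -300, -76.4 degrees is -15.28.

Request:
advance --steps '[[[-30,30,-50,-2,0.088],[-60,70,-100,-4,0.088],[-100,110,-130,-6,0.088],[-140,150,-149,-8,0.088],[-180,190,-149,-10,0.088],[-220,240,-149,-12,0.088],[-260,280,-149,-14,0.088],[-300,330,-149,-15.28,0.088]]]'

```text
clock: 1.15
tool_pos: [0.3727, -0.2641, 0.4005]
orientation: [-180.0, 0.0, -89.7]
force: [1.6, 0.4, 0.3]
opening: 0.0874
gripper_force: 0.0
```

```bash
python3 -c "
from h import *
go(.50,-.03,.40,-90)
print(status.get_obs()['joint_pos'])"
```

```text
go [-0.2335 -0.1285  0.0005] turn 0.27 dist 0.267 from [ 0.3727 -0.2641  0.4005] [-1.7999e+02  1.0000e-02 -8.9730e+01]
[-1.05082998e+01 -4.47165144e+00 -1.00438106e+01 -8.78556052e-03
 -8.44158323e+01  1.07834454e+01]
```

Request:
advance --steps '[[[-60,-30,0,0,0.088],[-120,-60,0,0,0.088],[-180,-100,0,0,0.088],[-233,-128,0,0,0.088],[-233,-128,0,0,0.088]]]'

```text
clock: 1.78
tool_pos: [0.5011, -0.03, 0.3997]
orientation: [179.9, -0.0, -89.8]
force: [1.1, 0.8, 0.3]
opening: 0.0876
gripper_force: 0.0
```

Run:
```python
from h import *
import pickle
s=snap('wrist'); pickle.dump(s,open('w1.pkl','wb')); save(s,'w1.png',None,1.5)
s=snap('top'); pickle.dump(s,open('t1.pkl','wb'))
print(cam(s)[1])
```

```text
[0.43277604 0.0063483  1.20587891]
```

View pics/w1.png

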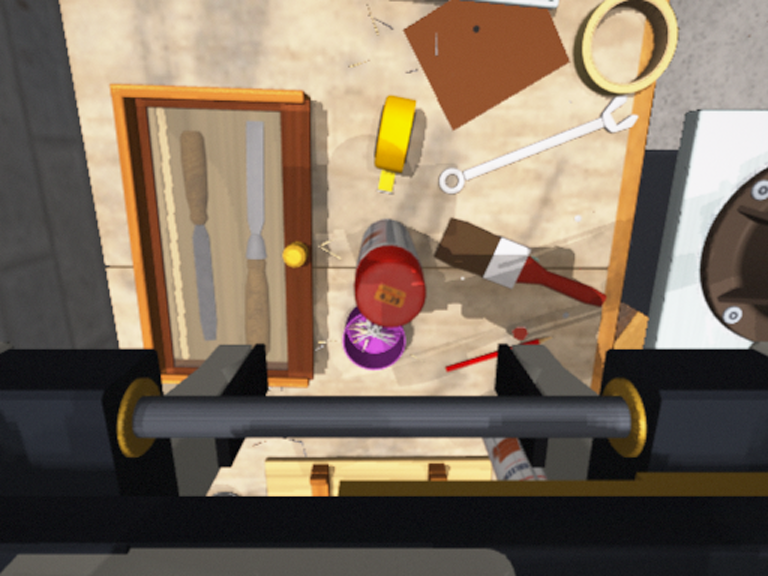

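The wrist view (1.5x px) shows the can cap at (390,285), the tin at (374,338), the tape at (395,135) with its hook pointing +y (387,182), and the knob at (296,254). The chisel is in front and the file behind. Next I fit positions from both views.

Create fit.py:
```python
from h import *
import pickle,sys
np.set_printoptions(precision=4,suppress=True)
def box(P,x0,x1,y0,y1,z0,z1): return (P[...,0]>x0)&(P[...,0]<x1)&(P[...,1]>y0)&(P[...,1]<y1)&(P[...,2]>z0)&(P[...,2]<z1)
def circ(P,m):
    c,r=cv2.minEnclosingCircle(P[m][:,:2].astype(np.float32)); return np.array([*c,r]),P[m].mean(0),np.median(P[m][:,2]),m.sum()
def rect(P,m):
    r=cv2.minAreaRect(P[m][:,:2].astype(np.float32)); b=cv2.boxPoints(r); return np.array(r[0]),np.array(r[1]),r[2],P[m].mean(0),m.sum()
```

Run:
```python
from fit import *
for n in ('top0','w1'):
    s=pickle.load(open(n+'.pkl','rb')); P=cloud(s); hsv=cv2.cvtColor(s['frame'],cv2.COLOR_RGB2HSV); H,S,V=[hsv[...,i].astype(int) for i in range(3)]
    print(n)
    red=((H<8)|(H>172))&(S>120); yel=(H>18)&(H<33)&(S>120); pur=(H>135)&(H<165)&(S>80)
    print(' can',circ(P,red&box(P,.42,.56,-.08,.07,.20,.235)))
    print(' tin',circ(P,pur&box(P,.42,.56,.04,.2,.042,.056)))
    print(' tin all',circ(P,pur&box(P,.42,.56,.04,.2,.012,.056)))
    m=yel&box(P,.42,.56,-.25,-.06,.055,.08); print(' tape top',rect(P,m))
    m=yel&box(P,.42,.56,-.25,-.06,-.01,.08); print(' tape all',rect(P,m))
    print(' knob',circ(P,yel&box(P,.54,.63,-.06,.06,.062,.085)))
    for lab,(x0,x1) in dict(front=(.58,.67),rear=(.67,.74)).items():
        pass
    print(' saddle z', [ (P[box(P,a,b,.27,.40,.038,.055)].mean(0), box(P,a,b,.27,.40,.038,.055).sum()) for a,b in((.38,.46),(.53,.62))])
    print(' tray rim', rect(P,box(P,.25,.65,-.53,-.22,.012,.03)))
    print(' tray floor', np.median(P[box(P,.36,.56,-.45,-.3,-.01,.03)],0))
    print(' board', rect(P,box(P,.30,.68,.24,.46,.008,.05)))
    print(' case', rect(P,box(P,.54,.82,-.2,.2,.041,.06)))
    print(' pane z',np.median(P[box(P,.62,.72,-.1,.1,0,.06)],0))
```

```text
top0
 can (array([ 0.4926, -0.0091,  0.026 ]), array([ 0.4805, -0.0045,  0.2125]), np.float64(0.21423517606037112), np.int64(56))
 tin (array([0.4938, 0.0948, 0.0314]), array([0.4881, 0.0907, 0.0447]), np.float64(0.04536672875168102), np.int64(3))
 tin all (array([0.5086, 0.0971, 0.0353]), array([0.5126, 0.1145, 0.0275]), np.float64(0.02593378835933602), np.int64(29))
 tape top (array([ 0.4867, -0.1298]), array([0.0603, 0.0308]), 78.72199249267578, array([ 0.4868, -0.1291,  0.0647]), np.int64(192))
 tape all (array([ 0.4871, -0.1278]), array([0.0681, 0.0311]), 79.86959838867188, array([ 0.4867, -0.1261,  0.0622]), np.int64(230))
 knob (array([ 0.5907, -0.008 ,  0.0111]), array([ 0.5853, -0.0092,  0.0696]), np.float64(0.06969309014633818), np.int64(13))
 saddle z [(array([0.4254, 0.3288, 0.0432]), np.int64(49)), (array([0.5804, 0.3305, 0.0435]), np.int64(54))]
 tray rim (array([ 0.4197, -0.3829]), array([0.2754, 0.3741]), 80.79219055175781, array([ 0.4456, -0.3867,  0.0187]), np.int64(836))
 tray floor [ 0.4586 -0.3747  0.0028]
 board (array([0.4916, 0.3469]), array([0.3698, 0.2162]),
[... 895 characters left out ...]
0087,  0.0122]), array([ 0.5925, -0.0096,  0.069 ]), np.float64(0.06935161584773367), np.int64(192))
 saddle z [(array([0.4269, 0.2878, 0.0409]), np.int64(26)), (array([0.5824, 0.2917, 0.0421]), np.int64(55))]
 tray rim (array([ 0.33  , -0.2392]), array([0.0382, 0.1587]), 89.8768539428711, array([ 0.3137, -0.2464,  0.0198]), np.int64(474))
 tray floor [nan nan nan]
 board (array([0.5051, 0.312 ]), array([0.3085, 0.057 ]), 1.0415751934051514, array([0.5251, 0.303 , 0.0138]), np.int64(2511))
 case (array([ 0.6555, -0.0104]), array([0.3253, 0.2384]), 88.28825378417969, array([ 0.6731, -0.0354,  0.0445]), np.int64(21599))
 pane z [ 0.67   -0.0086  0.0436]
  return _methods._mean(a, axis=axis, dtype=dtype,
  ret = um.true_divide(
```

Two views agree: can (0.4945, -0.0105, top 0.215), tin (0.511, 0.097, rim 0.046), tape body centre (0.489, -0.130, top 0.066) with its long axis at 80°, knob (0.592, -0.009). Sizes match the text. I'll take the tape first, then the can, then the tin.

```bash
python3 -c "
from h import *
go(.489,-.130,.051,-100)"
```

```text
go [0.0984 0.0118 0.3488] turn 10.16 dist 0.363 from [ 0.5005 -0.0316  0.3998] [ 1.7991e+02 -2.0000e-02 -8.9840e+01]
```

Request:
advance --steps '[[[40,5,40,1,0.07],[90,11,80,2,0.07],[98.5,11.8,140,2.04,0.07],[98.5,11.8,200,2.04,0.07],[98.5,11.8,260,2.04,0.07],[98.5,11.8,260,2.04,0.07]]]'

```text
clock: 2.62
tool_pos: [0.4845, -0.1328, 0.1374]
orientation: [179.5, -0.1, -100.3]
force: [-0.8, -0.3, 2.0]
opening: 0.0701
gripper_force: 0.0
```

Run:
```python
from fit import *
s=snap('wrist'); P=cloud(s); hsv=cv2.cvtColor(s['frame'],cv2.COLOR_RGB2HSV); H,S=[hsv[...,i].astype(int) for i in range(2)]
yel=(H>18)&(H<33)&(S>120)
print(rect(P,yel&box(P,.42,.56,-.25,-.06,.055,.08)))
go(.489,-.130,.051,-100)
save(s,'w2.png')
```

```text
(array([ 0.4887, -0.1325]), array([0.0608, 0.0315]), 77.71247863769531, array([ 0.4879, -0.1361,  0.0639]), np.int64(2977))
go [-0.0029 -0.0014  0.0895] turn -0.22 dist 0.09 from [ 0.4872 -0.1326  0.1405] [ 179.82   -0.09 -100.22]
```

To row units: 0.089 m is 89, 0.05 m is 50, 1 degrees is 0.2.

Request:
advance --steps '[[[-1,-1.4,50,0.1,0.07],[-1,-1.4,89,0.2,0.07],[-1,-1.4,89,0.2,0.07],[-1,-1.4,89,0.2,0.02],[-1,-1.4,89,0.2,0.02],[-1,-1.4,89,0.2,0.02],[-1,-1.4,89,0.2,0.02],[-1,-1.4,89,0.2,0.02]]]'

```text
clock: 3.68
tool_pos: [0.4895, -0.1307, 0.0518]
orientation: [180.0, -0.0, -101.2]
force: [-1.5, 0.8, 5.6]
opening: 0.0298
gripper_force: 30.0
```

```bash
python3 -c "
from h import *
go(.53,-.42,.055,-90)"
```

```text
go [ 0.276  -0.0958 -0.0032] turn -11.18 dist 0.292 from [ 0.4895 -0.1307  0.0518] [ 1.7997e+02 -1.0000e-02 -1.0118e+02]
```

Request:
advance --steps '[[[0,0,-50,0,0.02],[30,-10,-80,0,0.02],[80,-28,-80,-0.6,0.02],[130,-45,-80,-1.2,0.02],[180,-62,-80,-1.8,0.02],[230,-80,-80,-2.24,0.02],[276,-96,-80,-2.24,0.02],[276,-96,-80,-2.24,0.02]]]'

```text
clock: 4.68
tool_pos: [0.5299, -0.4231, 0.1298]
orientation: [179.9, 0.0, -90.2]
force: [-1.5, 0.6, -2.7]
opening: 0.0299
gripper_force: 30.0
```

```bash
python3 -c "
from h import *
go(.53,-.42,.055,-90)
s=snap('scene'); save(s,'s2.png',None,1.5)"
```

```text
go [-0.0031 -0.0001  0.0748] turn -0.18 dist 0.075 from [ 0.5299 -0.4231  0.1298] [ 1.7991e+02  2.0000e-02 -9.0180e+01]
```

View pics/s2.png

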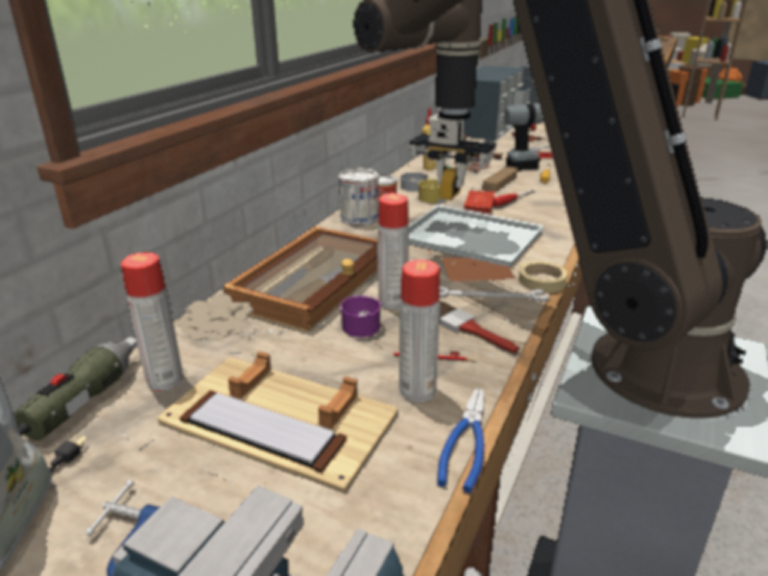

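The tape is held above the tray. I'll set it down, release and go up towards the can.

To row units: 0.0755 m is 75.5, 0.074 m is 74.

Request:
advance --steps '[[[0,0,50,0,0.02],[0,0,74,0,0.02],[0,0,75.5,0,0.02],[0,0,75.5,0,0.02],[0,0,75.5,0,0.06],[0,0,75.5,0,0.06],[0,0,20,0,0.06],[0,0,-40,0,0.088]]]'

```text
clock: 5.72
tool_pos: [0.5301, -0.42, 0.1726]
orientation: [179.9, 0.0, -90.0]
force: [0.7, -0.5, -0.0]
opening: 0.0645
gripper_force: 0.0
```

```bash
python3 -c "
from h import *
go(.4945,-.0105,.28,-90)"
```

```text
go [-0.4095  0.0354 -0.1074] turn 0.03 dist 0.425 from [ 0.5301 -0.42    0.1726] [ 1.7991e+02  3.0000e-02 -8.9970e+01]
```

To row units: -0.4095 m is -409.5, -0.35 m is -350.

Request:
advance --steps '[[[0,0,-60,0,0.088],[-50,4,-107.4,0,0.088],[-110,10,-107.4,0,0.088],[-170,15,-107.4,0,0.088],[-230,20,-107.4,0,0.088],[-290,26,-107.4,0,0.088],[-350,31,-107.4,0,0.088],[-409.5,35.4,-107.4,0,0.088]]]'

```text
clock: 6.72
tool_pos: [0.4945, -0.0088, 0.28]
orientation: [-179.9, 0.0, -90.0]
force: [1.7, -0.1, -0.1]
opening: 0.0878
gripper_force: 0.0
```

Request:
advance --steps '[[[0,0,0,0,0.088],[0,0,0,0,0.088]]]'

```text
clock: 6.98
tool_pos: [0.4949, -0.0104, 0.2795]
orientation: [-179.9, 0.0, -89.9]
force: [0.5, 0.2, -0.3]
opening: 0.0876
gripper_force: 0.0
```

Run:
```python
from fit import *
s=snap('wrist'); P=cloud(s); hsv=cv2.cvtColor(s['frame'],cv2.COLOR_RGB2HSV); H,S=[hsv[...,i].astype(int) for i in range(2)]
red=((H<8)|(H>172))&(S>120)
print(circ(P,red&box(P,.42,.56,-.08,.07,.207,.235)))
s=snap('top'); P=cloud(s)
print('tape',P[box(P,.48,.58,-.5,-.35,.05,.085)].mean(0), rect(P,box(P,.48,.58,-.5,-.35,.05,.085)))
go(.4945,-.0105,.209,-90)
```

```text
(array([ 0.495 , -0.0123,  0.0266]), array([ 0.4951, -0.0149,  0.2152]), np.float64(0.21558774916317042), np.int64(3621))
tape [ 0.5326 -0.4136  0.0652] (array([ 0.5331, -0.4175]), array([0.0704, 0.0309]), 88.94702911376953, array([ 0.5326, -0.4136,  0.0652]), np.int64(239))
go [-0.0009  0.0005  0.0702] turn -0.04 dist 0.07 from [ 0.495  -0.0114  0.2792] [-179.98    0.    -90.04]
```

To row units: 0.0705 m is 70.5, 0.04 m is 40.

Request:
advance --steps '[[[0,0,40,0,0.088],[0,0,70.5,0,0.088],[0,0,70.5,0,0.088],[0,0,70.5,0,0.04],[0,0,70.5,0,0.04],[0,0,70.5,0,0.04],[0,0,70.5,0,0.04],[0,0,70.5,0,0.04]]]'

```text
clock: 8.07
tool_pos: [0.4951, -0.0105, 0.209]
orientation: [-180.0, -0.0, -90.0]
force: [-1.5, -0.5, 3.3]
opening: 0.0526
gripper_force: 30.0
```

```bash
python3 -c "
from h import *
go(.505,-.31,.213,-90)"
```

```text
go [ 0.2995 -0.0097 -0.004 ] turn 0.04 dist 0.3 from [ 0.4951 -0.0105  0.209 ] [-179.97   -0.    -89.96]
```

To row units: -0.06 m is -60, 0.06 m is 60.

Request:
advance --steps '[[[0,0,-30,0,0.04],[20,-1,-60,0,0.04],[60,-2,-60,0,0.04],[110,-4,-60,0,0.04],[160,-6,-60,0,0.04],[210,-7,-60,0,0.04],[260,-9,-60,0,0.04],[299.5,-9.7,-60,0,0.04]]]'

```text
clock: 9.07
tool_pos: [0.5043, -0.3118, 0.2676]
orientation: [179.9, 0.0, -90.0]
force: [0.2, 1.0, -2.2]
opening: 0.0531
gripper_force: 29.9
```

Request:
advance --steps '[[[0,0,0,0,0.04],[0,0,30,0,0.04],[0,0,50,0,0.04],[0,0,56,0,0.04],[0,0,56,0,0.04],[0,0,56,0,0.088],[0,0,56,0,0.088],[0,0,0,0,0.088]]]'

```text
clock: 10.07
tool_pos: [0.5029, -0.3091, 0.2653]
orientation: [179.6, 0.2, -90.0]
force: [1.7, 0.8, 0.6]
opening: 0.0772
gripper_force: 0.0
```

```bash
python3 -c "
from h import *
go(.479,.097,.12,-90)"
```

```text
go [-0.4061  0.0239  0.1453] turn 0.01 dist 0.432 from [ 0.5029 -0.3091  0.2653] [ 1.7957e+02  1.7000e-01 -8.9990e+01]
```

To row units: -0.405 m is -405, -0.36 m is -360.

Request:
advance --steps '[[[0,0,-30,0,0.08],[-60,4,-30,0,0.06],[-120,8,-20,0,0.04],[-180,12,0,0,0.04],[-240,16,20,0,0.04],[-300,20,50,0,0.04],[-360,22,65,0,0.04],[-405,24,65,0,0.04]]]'

```text
clock: 11.08
tool_pos: [0.4799, 0.0969, 0.203]
orientation: [180.0, -0.0, -89.9]
force: [1.9, 0.2, 0.4]
opening: 0.0399
gripper_force: 0.0
```

Request:
advance --steps '[[[0,0,0,0,0.04],[0,0,0,0,0.04]]]'

```text
clock: 11.32
tool_pos: [0.4807, 0.0951, 0.2038]
orientation: [-180.0, 0.0, -89.9]
force: [-0.2, -0.8, 0.4]
opening: 0.0397
gripper_force: 0.0
```

Run:
```python
from fit import *
s=snap('wrist'); pickle.dump(s,open('w3.pkl','wb')); P=cloud(s); hsv=cv2.cvtColor(s['frame'],cv2.COLOR_RGB2HSV); H,S=[hsv[...,i].astype(int) for i in range(2)]
pur=(H>135)&(H<165)&(S>80)
print(circ(P,pur&box(P,.42,.58,.03,.2,.042,.056)))
print(circ(P,pur&box(P,.42,.58,.03,.2,.02,.056)))
v,u=np.nonzero(pur&box(P,.42,.58,.03,.2,-.01,.056)); print(u.min(),u.max(),v.min(),v.max())
save(s,'w3.png',None,1.5)
s=snap('top'); P=cloud(s); save(s,'t3.png')
m=box(P,.45,.58,-.36,-.25,.2,.235); print('can',circ(P,m))
go(.479,.097,.044,-90)
```

```text
(array([0.5098, 0.0962, 0.0365]), array([0.5091, 0.0966, 0.0446]), np.float64(0.044802188140091403), np.int64(411))
(array([0.5098, 0.0962, 0.0365]), array([0.5124, 0.1036, 0.0357]), np.float64(0.03658987798960292), np.int64(1196))
190 262 145 220
can (array([ 0.5037, -0.3081,  0.0275]), array([ 0.5034, -0.3056,  0.2179]), np.float64(0.2192255937119988), np.int64(354))
go [-0.0028  0.0017  0.1598] turn -0.03 dist 0.16 from [0.4807 0.0942 0.2038] [-179.98    0.01  -90.03]
```

View pics/w3.png

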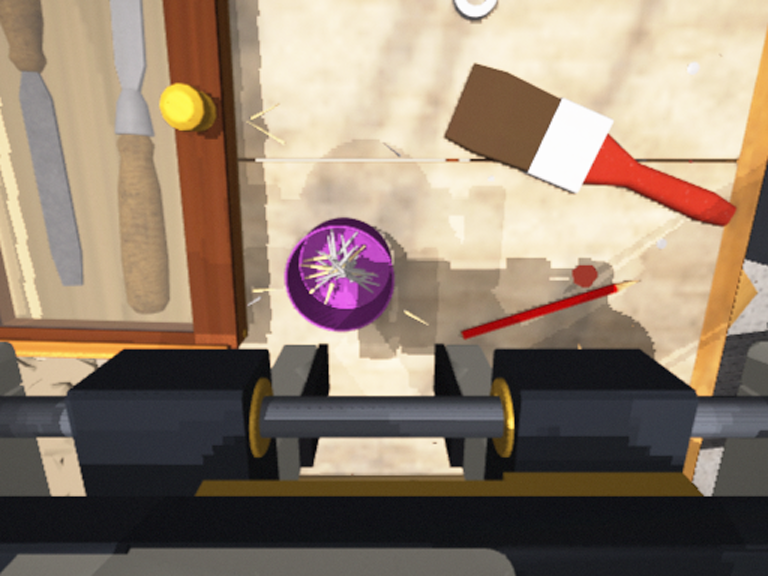

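The tin shows at (340,273) px, clean and clear, and fits to centre (0.510, 0.0964). I'll pinch its -x wall at x = 0.478.

Request:
advance --steps '[[[-1,2.6,50,0,0.04],[-1,2.6,100,0,0.04],[-1,2.6,140,0,0.04],[-1,2.6,160,0,0.04],[-1,2.6,160,0,0.04],[-1,2.6,160,0,0.0],[-1,2.6,160,0,0.0],[-1,2.6,160,0,0.0]]]'

```text
clock: 12.42
tool_pos: [0.4785, 0.0961, 0.0444]
orientation: [-179.9, 0.1, -90.0]
force: [0.3, 0.1, 0.3]
opening: 0.0157
gripper_force: 0.0
```

Request:
advance --steps '[[[0,0,0,0,0],[0,0,0,0,0]]]'

```text
clock: 12.68
tool_pos: [0.4777, 0.0957, 0.0437]
orientation: [180.0, -0.0, -90.0]
force: [-3.5, -1.9, 5.8]
opening: 0.0033
gripper_force: 29.6
```

```bash
python3 -c "
from h import *
go(.358,-.43,.048,-90)"
```

```text
go [ 0.5256  0.12   -0.0043] turn 0.02 dist 0.539 from [0.4777 0.0957 0.0437] [ 1.7998e+02 -2.0000e-02 -8.9980e+01]
```

Request:
advance --steps '[[[0,0,-20,0,0],[0,0,-50,0,0],[0,0,-90,0,0],[0,0,-130,0,0],[0,0,-170,0,0],[0,0,-210,0,0],[0,0,-250,0,0],[0,0,-250,0,0]]]'

```text
clock: 13.68
tool_pos: [0.4792, 0.0966, 0.2963]
orientation: [-179.7, 0.2, -90.0]
force: [1.1, 0.1, -3.4]
opening: 0.0032
gripper_force: 29.4
```

Request:
advance --steps '[[[40,10,0,0,0],[100,25,0,0,0],[160,40,0,0,0],[220,50,0,0,0],[280,65,0,0,0],[340,80,0,0,0],[400,90,0,0,0],[450,105,0,0,0]]]'

```text
clock: 14.68
tool_pos: [0.3721, -0.3559, 0.2917]
orientation: [179.9, 0.1, -90.0]
force: [1.3, -0.8, -2.5]
opening: 0.0034
gripper_force: 29.7
```

Request:
advance --steps '[[[40,8,0,0,0],[75.6,15,0,0,0],[75.6,15,0,0,0]]]'

```text
clock: 15.05
tool_pos: [0.3571, -0.4311, 0.2909]
orientation: [179.8, 0.1, -90.2]
force: [-0.3, 0.3, -4.4]
opening: 0.0028
gripper_force: 29.5
```

Run:
```python
from fit import *
go(.358,-.43,.048,-90)
s=snap('scene'); save(s,'s4.png',(190,20,400,180),3)
```

```text
go [-0.0011 -0.0009  0.2429] turn -0.15 dist 0.243 from [ 0.3571 -0.4311  0.2909] [179.82   0.13 -90.15]
```

View pics/s4.png

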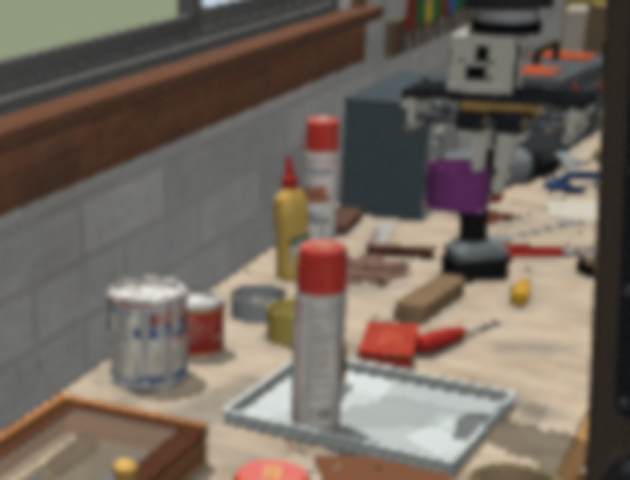

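The tin hangs level at (457,185) and the can stands in the tray at (320,340). Lowering the tin.

To row units: 0.2455 m is 245.5, 0.242 m is 242.

Request:
advance --steps '[[[0,0,50,0,0],[0,0,100,0,0],[0,0,150,0,0],[0,0,200,0,0],[0,0,230,0,0],[0,0,242,0,0],[0,0,245.5,0,0],[0,0,245.5,0,0]]]'

```text
clock: 16.1
tool_pos: [0.359, -0.43, 0.0489]
orientation: [-179.9, -0.1, -89.9]
force: [1.7, -0.4, -2.4]
opening: 0.0031
gripper_force: 29.6
```

Request:
advance --steps '[[[0,0,0,0,0.04],[0,0,0,0,0.04],[0,0,0,0,0.04],[0,0,-50,0,0.04],[0,0,-110,0,0.04],[0,0,-170,0,0.06],[0,0,-230,0,0.06],[-50,0,-250,0,0.06]]]'

```text
clock: 17.1
tool_pos: [0.3594, -0.3817, 0.302]
orientation: [-179.7, -0.2, -90.1]
force: [1.0, 1.2, -1.0]
opening: 0.059
gripper_force: 0.0
```

Run:
```python
from fit import *
s=snap('top'); P=cloud(s); save(s,'t5.png',(180,90,430,300),3)
print('tray',P[box(P,.43,.46,-.38,-.33,-.01,.02)].mean(0))
go(.592,-.009,.12,-90)
```

```text
tray [nan nan nan]
go [-0.3682 -0.233   0.1834] turn -0.08 dist 0.473 from [ 0.3585 -0.3768  0.3034] [-179.6    -0.16  -90.08]<stdin>:3: RuntimeWarning: Mean of empty slice.
  ret = um.true_divide(
```

View pics/t5.png

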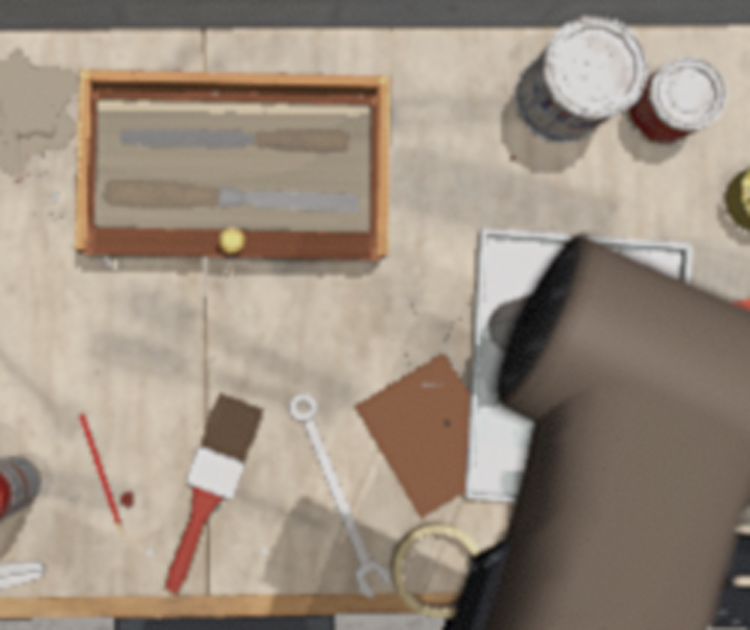

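Careful with the scale: shifts go in mm and turns go in units of 5 degrees. That gives: -0.05 m is -50, -0.368 m is -368.

Request:
advance --steps '[[[-50,-30,0,0,0.06],[-100,-65,20,0,0.06],[-150,-100,40,0,0.06],[-200,-130,60,0,0.06],[-250,-160,80,0,0.06],[-300,-190,100,0,0.06],[-340,-215,120,0,0.06],[-368,-233,130,0,0.06]]]'

```text
clock: 18.15
tool_pos: [0.5914, -0.0097, 0.1667]
orientation: [179.9, -0.0, -89.9]
force: [0.4, 0.1, 0.1]
opening: 0.0596
gripper_force: 0.0
```

Request:
advance --steps '[[[0,0,0,0,0.05],[0,0,0,0,0.05]]]'

```text
clock: 18.4
tool_pos: [0.5908, -0.0119, 0.168]
orientation: [180.0, -0.0, -90.0]
force: [0.3, -0.2, -0.2]
opening: 0.0509
gripper_force: 0.0
```

Run:
```python
from fit import *
s=snap('wrist'); P=cloud(s); hsv=cv2.cvtColor(s['frame'],cv2.COLOR_RGB2HSV); H,S=[hsv[...,i].astype(int) for i in range(2)]
yel=(H>18)&(H<33)&(S>120)
print('knob',circ(P,yel&box(P,.54,.64,-.06,.06,.062,.085)))
s=snap('top'); P=cloud(s); pickle.dump(s,open('t6.pkl','wb'))
m=box(P,.3,.62,-.49,-.265,.035,.25); n,l,st,c=cv2.connectedComponentsWithStats(m.astype(np.uint8))
for i in range(1,n):
    if st[i,4]>8: print('tray',circ(P,l==i))
print('floor',np.median(P[box(P,.42,.46,-.45,-.3,-.01,.02)],0))
save(s,'t6.png',(290,130,430,280),3)
go(.592,-.009,.073,-90)
```

```text
knob (array([ 0.5929, -0.0093,  0.0122]), array([ 0.5926, -0.0108,  0.0689]), np.float64(0.06942151635824839), np.int64(661))
tray (array([ 0.5178, -0.3665,  0.0892]), array([ 0.5098, -0.3282,  0.1456]), np.float64(0.16041260709672422), np.int64(906))
tray (array([ 0.3937, -0.4286,  0.0374]), array([ 0.393 , -0.4309,  0.045 ]), np.float64(0.04569305632282905), np.int64(116))
floor [ 0.4396 -0.3699  0.0026]
go [-0.0034 -0.0012  0.0955] turn -0.02 dist 0.096 from [ 0.5908 -0.0124  0.1685] [-179.96    0.01  -90.02]
```

View pics/t6.png

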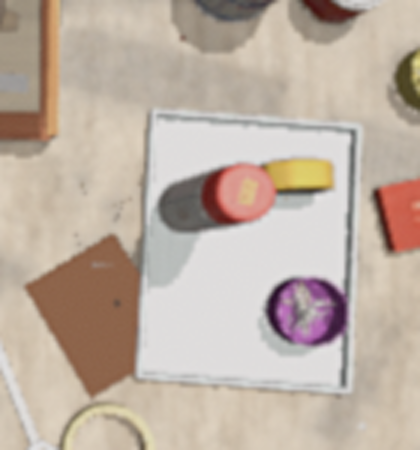

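Tin (310,311), tape (300,175) and can (240,193) all stand inside the tray. Now the lid.

Request:
advance --steps '[[[-2,-1.5,50,0,0.05],[-2,-1.5,85,0,0.05],[-2,-1.5,95.5,0,0.05],[-2,-1.5,95.5,0,0.01],[-2,-1.5,95.5,0,0.01],[-2,-1.5,95.5,0,0.01],[-2,-1.5,95.5,0,0.01]]]'

```text
clock: 19.38
tool_pos: [0.593, -0.0096, 0.0736]
orientation: [-179.9, 0.0, -90.0]
force: [-1.8, -0.1, 7.1]
opening: 0.0232
gripper_force: 30.0
```

```bash
python3 -c "
from h import *
go(.592-.158,-.009+.004,.073,-90)"
```

```text
go [-0.0047  0.159   0.0006] turn 0.04 dist 0.159 from [ 0.593  -0.0096  0.0736] [-1.7992e+02  1.0000e-02 -8.9960e+01]
```

To row units: 0.155 m is 155, 0.095 m is 95.

Request:
advance --steps '[[[0,20,0,0,0.01],[-1,45,0,0,0.01],[-2,70,0,0,0.01],[-2.5,95,0,0,0.01],[-3,120,0,0,0.01],[-3.5,140,0,0,0.01],[-4,155,0,0,0.01],[-4,158,0,0,0.01]]]'

```text
clock: 20.38
tool_pos: [0.4371, -0.005, 0.0737]
orientation: [-179.6, 0.1, -89.9]
force: [16.0, -9.8, -10.5]
opening: 0.0234
gripper_force: 30.0
```

Request:
advance --steps '[[[0,0,0,0,0.05],[0,0,0,0,0.05],[0,0,-60,0,0.05],[0,0,-120,0,0.05],[0,-60,-150,0,0.05],[0,-120,-170,0,0.05],[0,-170,-170,0,0.05],[0,-170,-170,0,0.05]]]'

```text
clock: 21.38
tool_pos: [0.6068, -0.0057, 0.2402]
orientation: [179.8, -0.0, -90.0]
force: [-0.5, 0.1, -1.5]
opening: 0.0503
gripper_force: 0.0
```

Run:
```python
from fit import *
s=snap('wrist'); pickle.dump(s,open('w7.pkl','wb')); P=cloud(s); save(s,'w7.png',None,1.5)
hsv=cv2.cvtColor(s['frame'],cv2.COLOR_RGB2HSV); H,S=[hsv[...,i].astype(int) for i in range(2)]
yel=(H>18)&(H<33)&(S>120)
print('knob',circ(P,yel&box(P,.35,.64,-.06,.06,.062,.085)))
go(.642,.0,.1,-90)
```

```text
knob (array([ 0.4393, -0.0045,  0.0126]), array([ 0.441 , -0.0057,  0.0685]), np.float64(0.0689724665690446), np.int64(440))
go [-0.0058 -0.037   0.1403] turn -0.04 dist 0.145 from [ 0.605  -0.0058  0.2403] [179.79  -0.03 -90.04]
```

View pics/w7.png

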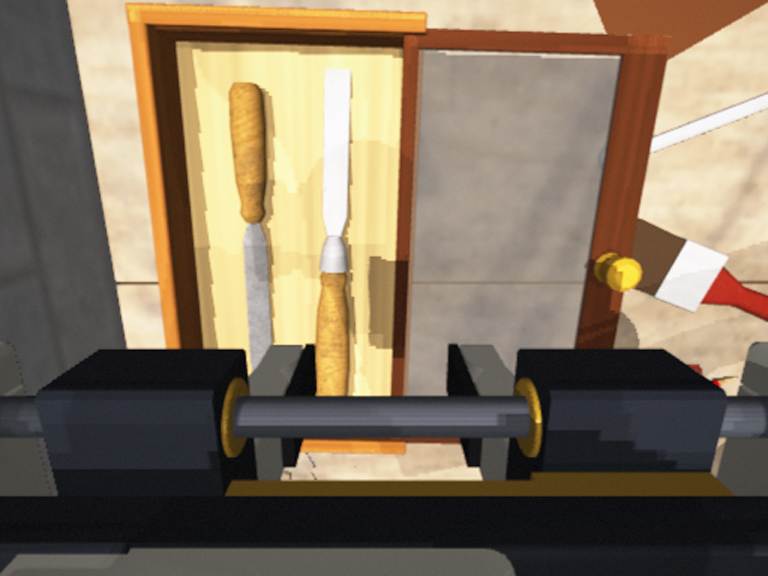

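The lid is open against its stop; its end positions put the shut knob at x ≈ 0.599. The chisel's blade is at (338,150) and its handle at (332,330). The file is behind, at (250,200). Now I measure the chisel.

Run:
```python
from fit import *
s=pickle.load(open('w7.pkl','rb')); P=cloud(s)
# case floor and tools: cluster points above the floor
inside=box(P,.585,.745,-.16,.14,-.005,.06)
print('floor z',np.median(P[inside&(P[...,2]<.012)][:,2]))
m=inside&(P[...,2]>.0105)&(P[...,2]<.042)
for y in np.arange(-.15,.10,.02):
    q=P[m&(abs(P[...,1]-y)<.004)]; 
    h=np.histogram(q[:,0],np.arange(.58,.76,.01))[0]
    f=q[(q[:,0]>.61)&(q[:,0]<.672)]; r=q[(q[:,0]>.672)&(q[:,0]<.725)]
    print(round(y,3),'front', (f[:,0].min(),f[:,0].max(),np.percentile(f[:,2],90)) if len(f) else '', 'rear',(r[:,0].min(),r[:,0].max(),np.percentile(r[:,2],90)) if len(r) else '')
```

```text
floor z 0.0049332139294661626
-0.15 front  rear 
-0.13 front (np.float64(0.6335703832469306), np.float64(0.6491059449631817), np.float64(0.010995515158862545)) rear (np.float64(0.6940955823594176), np.float64(0.7158340488359118), np.float64(0.028333540768891864))
-0.11 front (np.float64(0.6328267957170749), np.float64(0.6508867076642488), np.float64(0.011824467261000487)) rear (np.float64(0.6935966715425219), np.float64(0.7183952006508285), np.float64(0.029526085368782096))
-0.09 front (np.float64(0.6331272995599933), np.float64(0.6516938471003495), np.float64(0.012746573526403704)) rear (np.float64(0.6940672098568692), np.float64(0.7185269100127223), np.float64(0.029399921989594326))
-0.07 front (np.float64(0.6346874887026411), np.float64(0.6521836187024203), np.float64(0.01418467027836407)) rear (np.float64(0.6957241656430999), np.float64(0.7184649930902858), np.float64(0.028293065830201535))
-0.05 front (np.float64(0.6350741470847749), np.float64(0.6539282061763086), np.float64(0.015393589907946892)) rear (np.float64(0.6987833489062727), np.float64(0.7157764537650371), np.float64(
[... 814 characters left out ...]
.float64(0.719650021527533), np.float64(0.01604009807226491))
0.05 front (np.float64(0.6355581829107193), np.float64(0.6615919499665254), np.float64(0.03219222400694712)) rear (np.float64(0.7026022056682881), np.float64(0.7207160856417301), np.float64(0.015147246764909751))
0.07 front (np.float64(0.6359120114685483), np.float64(0.6619157650303585), np.float64(0.034072831886075516)) rear (np.float64(0.7037793118604281), np.float64(0.7212378166822673), np.float64(0.014431438126737228))
0.09 front (np.float64(0.6363314071376791), np.float64(0.662426455870301), np.float64(0.03516912222172005)) rear (np.float64(0.7143619783281031), np.float64(0.7214786130351761), np.float64(0.013862993203913099))
```

Run:
```python
from fit import *
s=pickle.load(open('w7.pkl','rb')); P=cloud(s)
print('tip',ray(s,225,46,.01),ray(s,225,47.5,.01))
m=box(P,.625,.66,-.17,-.1,.0085,.02); print('tip cloud ymin',np.percentile(P[m][:,1],1))
print('ferrule/handle',ray(s,222,181,.03),ray(s,223,158,.02))
for y in (-.1,-.05,0.): 
    q=P[box(P,.5,.63,y-.006,y+.006,.038,.06)]; print('lid rear edge',y,q[:,0].max(),np.median(q[:,2]))
A,c=cam(s)
t=pickle.load(open('t6.pkl','rb')); hsv=cv2.cvtColor(t['frame'],cv2.COLOR_RGB2HSV)
print('tip in top', ray(t,180+358/3,90+202/3,.01),'handle end',ray(t,180+104/3,90+190/3,.02))
go(.647,.017,.034,-91.8)
```

```text
tip [ 0.6387 -0.1448  0.01  ] [ 0.6387 -0.1433  0.01  ]
tip cloud ymin -0.16146818665743368
ferrule/handle [0.6445 0.002  0.03  ] [ 0.6436 -0.0233  0.02  ]
lid rear edge -0.1 0.5948644271122361 0.04330690576848889
lid rear edge -0.05 0.5964558051000088 0.0433081873228669
lid rear edge 0.0 0.598190184533365 0.043366602436204604
tip in top [ 0.6392 -0.1454  0.01  ] handle end [0.6524 0.1261 0.02  ]
go [-0.0228 -0.042   0.2063] turn 1.76 dist 0.212 from [ 0.605  -0.0058  0.2403] [179.79  -0.03 -90.04]
```

To row units: 0.13 m is 130, 0.1 m is 100, 2 degrees is 0.4.

Request:
advance --steps '[[[-15,-30,30,0.2,0.04],[-22.5,-41.5,70,0.4,0.04],[-22.5,-41.5,100,0.4,0.04],[-22.5,-41.5,130,0.4,0.04],[-22.5,-41.5,130,0.4,0.04]]]'

```text
clock: 22.05
tool_pos: [0.6433, 0.0166, 0.1101]
orientation: [179.7, -0.1, -92.0]
force: [-0.1, -0.2, -0.2]
opening: 0.0396
gripper_force: 0.0
```

```bash
python3 -c "
from h import *
go(.6465,.016,.036,-92)"
```

```text
go [ 0.0004 -0.0032  0.0741] turn 0.02 dist 0.074 from [0.6433 0.0166 0.1101] [ 1.7968e+02 -8.0000e-02 -9.1980e+01]
```

To row units: 0.0745 m is 74.5, 0.06 m is 60.

Request:
advance --steps '[[[0,-2,30,0,0.04],[0,-2,60,0,0.04],[0,-2,74.5,0,0.04],[0,-2,74.5,0,0.04],[0,-2,74.5,0,0.01],[0,-2,74.5,0,0.01],[0,-2,74.5,0,0.01],[0,-2,74.5,0,0.01]]]'

```text
clock: 23.05
tool_pos: [0.6486, 0.017, 0.0391]
orientation: [-179.9, 0.0, -92.0]
force: [-1.2, 0.3, 7.4]
opening: 0.0221
gripper_force: 29.9
```

```bash
python3 -c "
from h import *
print(status.get_obs()['joint_pos'])
go(.6465,.016,.036,-92)"
```

```text
[ 1.87006183e+01  2.93429833e+01 -1.62447335e+01  1.70133109e-02
 -4.43300424e+01 -2.06705242e+01]
go [0.001  0.0021 0.0031] turn 0.04 dist 0.004 from [0.6486 0.017  0.0391] [-1.7992e+02  2.0000e-02 -9.1960e+01]
```

Chisel gripped (22 mm). Now I measure the notches from the top and scene views before carrying it.

Request:
advance --steps '[[[0,0,-40,0,0.01],[0,0,-90,0,0.01],[0,0,-140,0,0.01],[0,0,-190,0,0.01],[0,0,-240,0,0.01],[0,0,-250,0,0.01]]]'

```text
clock: 23.8
tool_pos: [0.6493, 0.0169, 0.2923]
orientation: [-179.6, 0.1, -92.0]
force: [0.0, 0.4, -1.2]
opening: 0.0225
gripper_force: 29.9
```

Run:
```python
from fit import *
for n in ('top0','scene0'):
    s=pickle.load(open(n+'.pkl','rb')); P=cloud(s); print(n)
    for a,b in ((.40,.45),(.555,.605)):
        q=P[box(P,a,b,.26,.41,.036,.06)]; print(' saddle',np.median(q,0),np.sort(q[:,1]).round(3)[::max(1,len(q)//14)], q[:,0].min(),q[:,0].max())
        q=P[box(P,a,b,.29,.37,.022,.036)]; print(' notch floor',np.median(q,0),q[:,1].min(),q[:,1].max(),len(q))
    q=box(P,.3,.7,.34,.46,.019,.03); print(' plate',rect(P,q)); 
    q=box(P,.3,.36,.15,.29,.207,.235); print(' can3',circ(P,q)[:2])
s=snap('wrist'); save(s,'w8.png',None,1.5); pickle.dump(s,open('w8.pkl','wb'))
```

```text
top0
 saddle [0.4239 0.3548 0.042 ] [0.287 0.288 0.289 0.292 0.294 0.294 0.299 0.299 0.355 0.358 0.36  0.361
 0.362 0.364 0.365 0.368 0.368] 0.4145773786193896 0.43558216765042973
 notch floor [0.4236 0.3284 0.0311] 0.3028413008263925 0.3590393794763696 126
 saddle [0.5802 0.3574 0.0431] [0.289 0.29  0.292 0.293 0.296 0.297 0.301 0.301 0.357 0.36  0.361 0.362
 0.364 0.365 0.367 0.368 0.371] 0.5688697677278773 0.5909744199136575
 notch floor [0.5798 0.3312 0.031 ] 0.29011940195956376 0.3638411893731625 127
 plate (array([0.532 , 0.3941]), array([0.3351, 0.107 ]), 0.48596349358558655, array([0.5016, 0.4107, 0.0239]), np.int64(1465))
 can3 (array([0.3445, 0.2232, 0.027 ]), array([0.3418, 0.2218, 0.2166]))
scene0
 saddle [0.4233 0.3615 0.0414] [0.286 0.291 0.292 0.294 0.294 0.296 0.297 0.299 0.362 0.363 0.365 0.366
 0.367 0.368 0.368 0.369] 0.41334873497842595 0.4349293432265252
 notch floor [0.4215 0.3285 0.0289] 0.2902568428756678 0.3699023318840533 275
 saddle [0.5797 0.3628 0.0414] [0.29  0.293 0.294 0.296 0.297 0.298 0.301 0.363 0.365 0.367 0.368 0.37
 0.371 0.371 0.373] 0.5692056585559128 0.5906697212764307
 notch floor [0.5752 0.3273 0.0289] 0.2900123439531328 0.3698659454419898 231
 plate (array([0.5421, 0.3946]), array([0.3156, 0.1099]), 0.972951352596283, array([0.5001, 0.4103, 0.0227]), np.int64(2412))
 can3 (array([0.3436, 0.225 , 0.026 ]), array([0.3391, 0.2308, 0.2142]))
```

View pics/w8.png

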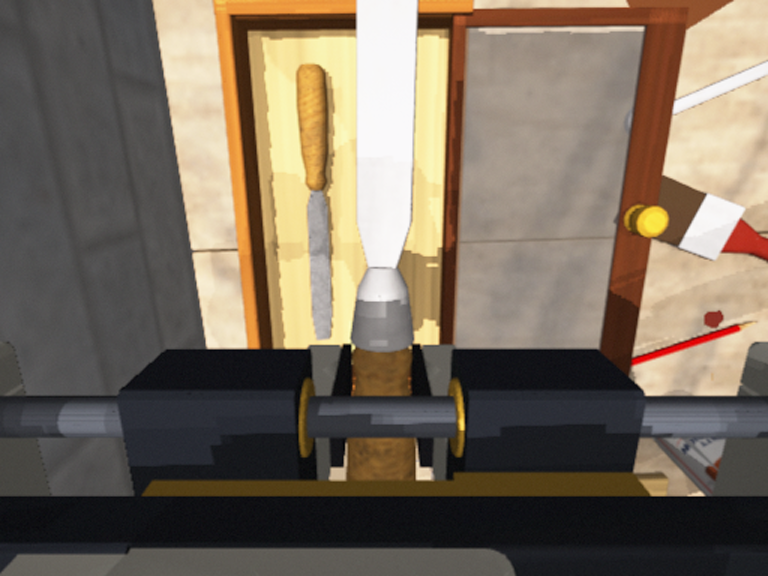

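The chisel is held straight (blade at (387,150), ferrule at (381,300)) and the file is undisturbed. The notches are at (0.4237, 0.3285) and (0.580, 0.3305), floor 0.030.

```bash
python3 -c "
from h import *
go(.528,.330,.29,-179.3)"
```

```text
go [-0.3088  0.1316  0.0014] turn 87.33 dist 0.336 from [0.6489 0.0169 0.2914] [-1.7974e+02  7.0000e-02 -9.1970e+01]
```

To row units: -0.3088 m is -308.8, -0.27 m is -270, 75 degrees is 15.

Request:
advance --steps '[[[-30,10,0,1.2,0.01],[-70,30,0,3,0.01],[-110,45,0,5,0.01],[-150,65,0,7,0.01],[-190,80,0,9,0.01],[-230,100,0,11,0.01],[-270,115,0,13,0.01],[-308.8,131.6,0,15,0.01]]]'

```text
clock: 24.85
tool_pos: [0.5258, 0.3308, 0.2859]
orientation: [-179.9, -0.2, -167.3]
force: [0.9, 0.0, -1.6]
opening: 0.0227
gripper_force: 29.9
```

Request:
advance --steps '[[[0,0,0,1.6,0.01],[0,0,0,2.46,0.01],[0,0,0,2.46,0.01],[0,0,0,2.46,0.01]]]'

```text
clock: 25.35
tool_pos: [0.5269, 0.3296, 0.287]
orientation: [-179.9, -0.1, -179.2]
force: [-0.1, 0.2, -1.1]
opening: 0.022
gripper_force: 29.9
```

Run:
```python
from h import *
go(.528,.330,.0635,-179.3)
s=snap('scene'); save(s,'s9.png',None,1.5); s=snap('wrist'); save(s,'w9.png',None,1.5)
```

```text
go [-0.0011  0.0003  0.2235] turn 0.11 dist 0.223 from [0.5269 0.3296 0.287 ] [-1.7995e+02 -7.0000e-02 -1.7919e+02]
```

View pics/s9.png

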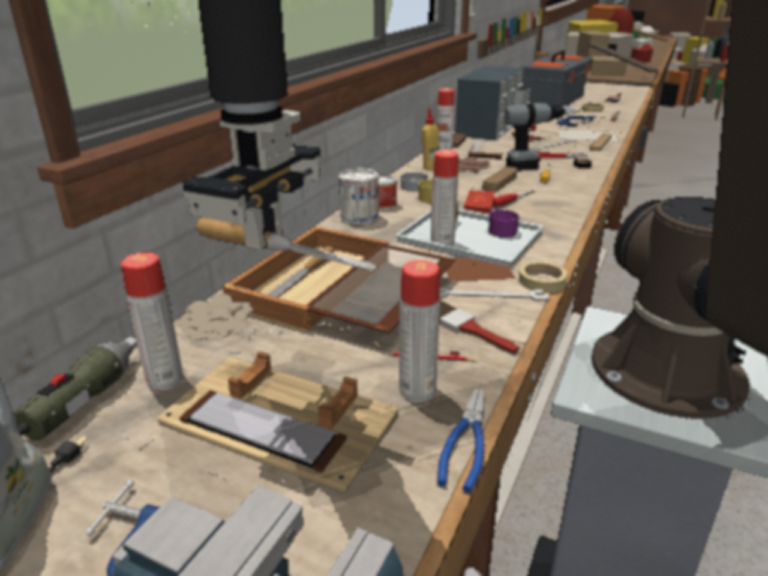

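The chisel is level above the board, clear of both decoy cans (145,300) and (420,320). Descending.

Request:
advance --steps '[[[-1,0,50,0,0.01],[-1,0,100,0,0.01],[-1,0,140,0,0.01],[-1,0,180,0,0.01],[-1,0,205,0,0.01],[-1,0,215,0,0.01],[-1,0,222,0,0.01],[-1,0,222,0,0.01]]]'

```text
clock: 26.45
tool_pos: [0.5284, 0.3302, 0.0664]
orientation: [180.0, 0.0, -179.3]
force: [0.1, -0.6, -0.5]
opening: 0.0218
gripper_force: 29.9
```

```bash
python3 - <<'E'
from fit import *
go(.528,.330,.0635,-179.3)
E
```

```text
go [ 0.0004 -0.0001  0.0029] turn 0.04 dist 0.003 from [0.5284 0.3302 0.0664] [ 179.98    0.03 -179.26]
```

To row units: -0.18 m is -180, -0.12 m is -120.

Request:
advance --steps '[[[0,0,2.5,0,0.01],[0,0,2.5,0,0.01],[0,0,2.5,0,0.04],[0,0,2.5,0,0.04],[0,0,2.5,0,0.04],[0,0,-60,0,0.04],[0,0,-120,0,0.04],[0,0,-180,0,0.04]]]'

```text
clock: 27.45
tool_pos: [0.528, 0.3298, 0.2481]
orientation: [180.0, 0.0, -179.3]
force: [0.7, 1.0, 0.2]
opening: 0.0398
gripper_force: 0.0
```

Request:
advance --steps '[[[0,0,-30,0,0.04],[0,0,-30,0,0.04]]]'

```text
clock: 27.7
tool_pos: [0.5291, 0.3307, 0.2795]
orientation: [179.8, 0.2, -179.3]
force: [-0.1, -0.4, -1.2]
opening: 0.0401
gripper_force: 0.0
```

Run:
```python
from fit import *
s=snap('wrist'); P=cloud(s); save(s,'w10.png',None,1.5)
for x in np.arange(.39,.65,.02):
    q=P[box(P,x-.004,x+.004,.295,.36,.033,.075)]
    if len(q): print(round(x,2),q[:,1].min().round(4),q[:,1].max().round(4),np.percentile(q[:,2],90).round(4),len(q))
go(.441,-.005,.25,-90)
```

```text
0.39 0.3216 0.3342 0.0354 68
0.41 0.3217 0.338 0.037 91
0.43 0.2954 0.36 0.0381 195
0.45 0.3232 0.3411 0.0393 112
0.47 0.3233 0.3415 0.0405 112
0.49 0.3272 0.3405 0.0459 74
0.51 0.3236 0.3445 0.0512 125
0.53 0.3251 0.3437 0.0511 102
0.55 0.3227 0.3479 0.0547 136
0.57 0.2953 0.3593 0.0564 164
0.59 0.2955 0.3599 0.0576 192
0.61 0.3218 0.3506 0.0585 125
0.63 0.3232 0.3496 0.058 98
go [ 0.0916 -0.3341  0.0272] turn -89.28 dist 0.347 from [0.5283 0.3302 0.2772] [ 179.88    0.09 -179.28]
```

View pics/w10.png

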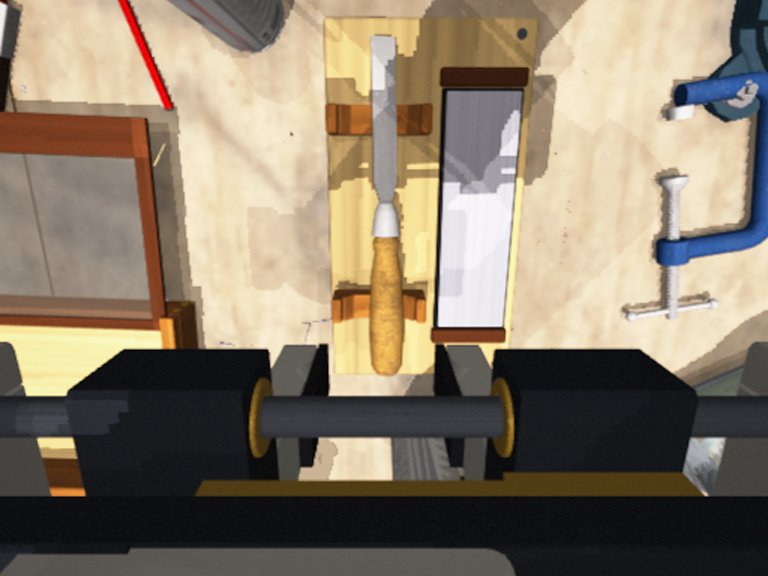

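The chisel lies in both notches, blade (383,120) and handle (386,305), centred to about 3 mm. Next, close the lid.

To row units: -0.334 m is -334, -0.29 m is -290, -10 degrees is -2.

Request:
advance --steps '[[[10,-40,0,-2,0.05],[20,-90,0,-4,0.05],[35,-140,0,-6,0.05],[50,-190,0,-8,0.05],[65,-240,0,-10,0.05],[80,-290,0,-12,0.05],[91.6,-334,30,-14,0.05],[91.6,-334,60,-16,0.05]]]'

```text
clock: 28.75
tool_pos: [0.4391, -0.0076, 0.2145]
orientation: [180.0, -0.0, -99.1]
force: [1.0, 0.7, -0.5]
opening: 0.0501
gripper_force: 0.0
```

Request:
advance --steps '[[[0,0,30,-1.86,0.05],[0,0,60,-1.86,0.05],[0,0,60,-1.86,0.05]]]'

```text
clock: 29.12
tool_pos: [0.4386, -0.0061, 0.1534]
orientation: [179.7, -0.1, -90.0]
force: [-0.1, -0.6, 0.4]
opening: 0.0499
gripper_force: 0.0
```

Run:
```python
from fit import *
s=snap('wrist'); P=cloud(s); hsv=cv2.cvtColor(s['frame'],cv2.COLOR_RGB2HSV); H,S=[hsv[...,i].astype(int) for i in range(2)]
yel=(H>18)&(H<33)&(S>120)
print('knob',circ(P,yel&box(P,.35,.64,-.06,.06,.062,.085)))
go(.4395,-.005,.073,-90)
```

```text
knob (array([ 0.4386, -0.0051,  0.0123]), array([ 0.4385, -0.0065,  0.0689]), np.float64(0.06929871189168658), np.int64(748))
go [-0.0006  0.0004  0.0821] turn 0.01 dist 0.082 from [ 0.4399 -0.0056  0.1551] [179.81  -0.09 -89.99]
```

To row units: 0.0815 m is 81.5, 0.075 m is 75.

Request:
advance --steps '[[[0,0,50,0,0.05],[0,0,75,0,0.05],[0,0,81.5,0,0.05],[0,0,81.5,0,0.01],[0,0,81.5,0,0.01],[0,0,81.5,0,0.01],[0,0,81.5,0,0.01]]]'

```text
clock: 30.05
tool_pos: [0.4412, -0.005, 0.0753]
orientation: [-179.9, 0.0, -90.0]
force: [-1.3, 0.4, 5.7]
opening: 0.0234
gripper_force: 30.0
```

Request:
advance --steps '[[[0,-20,0,0,0.01],[1,-45,0,0,0.01],[2,-70,0,0,0.01],[2.5,-95,0,0,0.01],[3,-120,0,0,0.01],[3.5,-140,0,0,0.01],[4,-150,0,0,0.01],[4,-155,0,0,0.01]]]'

```text
clock: 31.05
tool_pos: [0.5969, -0.0093, 0.0753]
orientation: [-179.9, -0.0, -90.0]
force: [-1.8, -1.9, 6.3]
opening: 0.0235
gripper_force: 30.0
```

Request:
advance --steps '[[[0,-2,0,0,0.01],[0,-4,0,0,0.01],[0,-4,0,0,0.01]]]'

```text
clock: 31.42
tool_pos: [0.5975, -0.0094, 0.0752]
orientation: [179.8, -0.0, -90.0]
force: [-11.9, 2.4, 15.0]
opening: 0.0235
gripper_force: 30.0
```

To row units: -0.002 m is -2.

Request:
advance --steps '[[[0,-2,0,0,0.01],[0,-2,0,0,0.01]]]'

```text
clock: 31.68
tool_pos: [0.5976, -0.0095, 0.0751]
orientation: [179.6, -0.0, -90.0]
force: [-18.5, 5.7, 20.6]
opening: 0.0233
gripper_force: 30.0
```

Request:
advance --steps '[[[0,0,0,0,0.05],[0,0,0,0,0.05],[0,0,-60,0,0.05],[0,0,-120,0,0.05],[0,0,-180,0,0.05],[0,0,-200,0,0.05]]]'

```text
clock: 32.42
tool_pos: [0.6038, -0.009, 0.2794]
orientation: [-179.6, 0.1, -90.0]
force: [0.7, 0.0, -1.0]
opening: 0.0499
gripper_force: 0.0
```

Run:
```python
from fit import *
s=snap('wrist'); P=cloud(s); hsv=cv2.cvtColor(s['frame'],cv2.COLOR_RGB2HSV); H,S=[hsv[...,i].astype(int) for i in range(2)]
yel=(H>18)&(H<33)&(S>120)
print('knob',circ(P,yel&box(P,.35,.64,-.06,.06,.062,.085)))
s=snap('top'); save(s,'t11.png')
go(.3590,-.43,.28,-90)
```

```text
knob (array([ 0.5988, -0.009 ,  0.0121]), array([ 0.5985, -0.0102,  0.0691]), np.float64(0.06959170590007502), np.int64(323))
go [ 0.4209  0.2447 -0.0021] turn 0.03 dist 0.487 from [ 0.6034 -0.0089  0.2779] [-179.64    0.07  -89.97]
```

The lid is shut on its stop (travel 0.160). Return the tin first.

Request:
advance --steps '[[[50,30,-20,0,0.04],[100,60,-20,0,0.04],[155,90,-20,0,0.04],[210,120,-20,0,0.04],[265,150,-20,0,0.04],[320,185,-20,0,0.04],[370,215,-20,0,0.04],[420,244.7,0,0,0.04]]]'

```text
clock: 33.52
tool_pos: [0.3566, -0.4313, 0.2746]
orientation: [-179.9, -0.1, -90.0]
force: [1.9, -0.2, 0.2]
opening: 0.0403
gripper_force: 0.0
```

Request:
advance --steps '[[[0,0,50,0,0.04],[0,0,100,0,0.04],[0,0,100,0,0.04]]]'

```text
clock: 33.9
tool_pos: [0.3546, -0.4277, 0.1701]
orientation: [179.6, 0.3, -90.0]
force: [-0.2, 0.2, 0.8]
opening: 0.0401
gripper_force: 0.0
```

Run:
```python
from fit import *
s=snap('wrist'); P=cloud(s); hsv=cv2.cvtColor(s['frame'],cv2.COLOR_RGB2HSV); H,S=[hsv[...,i].astype(int) for i in range(2)]
pur=(H>135)&(H<165)&(S>80)
print(circ(P,pur&box(P,.3,.48,-.5,-.35,.044,.062)))
go(.359,-.43,.047,-90)
```

```text
(array([ 0.3941, -0.4294,  0.0365]), array([ 0.3966, -0.4304,  0.0474]), np.float64(0.047764397789975155), np.int64(549))
go [ 0.0011 -0.0026  0.1262] turn 0.03 dist 0.126 from [ 0.3564 -0.4289  0.1732] [179.78   0.11 -89.97]
```

To row units: 0.126 m is 126, -0.005 m is -5.

Request:
advance --steps '[[[0.5,-5,50,0,0.04],[0.5,-5,100,0,0.04],[0.5,-5,120,0,0.04],[0.5,-5,126,0,0.04],[0.5,-5,126,0,0.04],[0.5,-5,126,0,0.0],[0.5,-5,126,0,0.0],[0.5,-5,126,0,0.0]]]'

```text
clock: 34.95
tool_pos: [0.3625, -0.4299, 0.0491]
orientation: [-180.0, -0.0, -90.0]
force: [0.1, 0.9, -0.5]
opening: 0.0156
gripper_force: 0.0
```

Request:
advance --steps '[[[0,0,0,0,0],[0,0,0,0,0]]]'

```text
clock: 35.2
tool_pos: [0.3621, -0.4299, 0.0486]
orientation: [180.0, -0.0, -90.0]
force: [-2.0, -0.2, 1.8]
opening: 0.003
gripper_force: 29.7
```

```bash
python3 -c "
from h import *
go(.478,.096,.0437,-90)"
```

```text
go [-0.5258 -0.1161  0.0049] turn 0.02 dist 0.538 from [ 0.3621 -0.4299  0.0486] [ 1.7999e+02 -1.0000e-02 -8.9980e+01]
```

To row units: -0.25 m is -250, -0.21 m is -210.

Request:
advance --steps '[[[0,0,-20,0,0],[0,0,-50,0,0],[0,0,-90,0,0],[0,0,-130,0,0],[0,0,-170,0,0],[0,0,-210,0,0],[0,0,-250,0,0],[0,0,-250,0,0]]]'

```text
clock: 36.2
tool_pos: [0.3634, -0.4305, 0.3015]
orientation: [-179.7, -0.2, -90.0]
force: [-0.1, 0.3, -3.8]
opening: 0.0026
gripper_force: 29.8
```

Request:
advance --steps '[[[-40,-10,0,0,0],[-100,-20,0,0,0],[-160,-35,0,0,0],[-220,-50,0,0,0],[-280,-60,0,0,0],[-340,-75,0,0,0],[-400,-90,0,0,0],[-450,-100,0,0,0]]]'

```text
clock: 37.2
tool_pos: [0.4615, 0.0227, 0.2971]
orientation: [179.9, 0.0, -89.9]
force: [0.9, 0.4, -2.9]
opening: 0.0034
gripper_force: 29.8
```

Request:
advance --steps '[[[-50,-10,0,0,0],[-75.8,-16.1,20,0,0],[-75.8,-16.1,60,0,0],[-75.8,-16.1,100,0,0],[-75.8,-16.1,140,0,0],[-75.8,-16.1,180,0,0],[-75.8,-16.1,220,0,0],[-75.8,-16.1,240,0,0]]]'

```text
clock: 38.2
tool_pos: [0.4759, 0.0949, 0.0552]
orientation: [179.7, -0.1, -90.0]
force: [0.5, 0.1, -2.5]
opening: 0.003
gripper_force: 29.8
```

```bash
python3 -c "
from h import *
go(.478,.096,.0456,-90)"
```

```text
go [-0.0011 -0.0021  0.0096] turn -0.02 dist 0.01 from [0.4759 0.0949 0.0552] [ 1.7973e+02 -1.4000e-01 -9.0020e+01]
```

To row units: -0.11 m is -110, -0.05 m is -50.

Request:
advance --steps '[[[0,-1,8,0,0],[0,-1,11,0,0],[0,-1,11,0,0],[0,-1,11,0,0.04],[0,-1,11,0,0.04],[0,-1,11,0,0.04],[0,-1,-50,0,0.04],[0,-1,-110,0,0.04]]]'

```text
clock: 39.2
tool_pos: [0.4788, 0.0959, 0.1698]
orientation: [179.9, -0.1, -90.0]
force: [1.6, 0.9, 0.4]
opening: 0.0398
gripper_force: 0.0
```

Request:
advance --steps '[[[0,0,-50,0,0.04],[0,0,-50,0,0.04]]]'

```text
clock: 39.45
tool_pos: [0.4813, 0.0972, 0.2232]
orientation: [-179.5, 0.2, -89.9]
force: [-0.0, 1.0, -0.7]
opening: 0.0399
gripper_force: 0.0
```

Run:
```python
from fit import *
s=snap('wrist'); P=cloud(s); hsv=cv2.cvtColor(s['frame'],cv2.COLOR_RGB2HSV); H,S=[hsv[...,i].astype(int) for i in range(2)]
pur=(H>135)&(H<165)&(S>80)
print(circ(P,pur&box(P,.42,.58,.03,.2,.042,.056)))
s=snap('top'); P=cloud(s); print('can',circ(P,box(P,.45,.58,-.36,-.25,.2,.235)))
go(.503,-.309,.28,-90)
```

```text
(array([0.5146, 0.0972, 0.0365]), array([0.5115, 0.0961, 0.0447]), np.float64(0.044827285926964666), np.int64(326))
can (array([ 0.5037, -0.3084,  0.0275]), array([ 0.5035, -0.3055,  0.2178]), np.float64(0.21916820956740907), np.int64(358))
go [ 0.4052 -0.0239 -0.061 ] turn 0.01 dist 0.411 from [0.479  0.0962 0.219 ] [-179.93    0.07  -89.99]
```

The tin is back within about 4 mm. Now the can.

Request:
advance --steps '[[[30,0,-61,0,0.088],[90,-5,-61,0,0.088],[150,-9,-61,0,0.088],[210,-12,-61,0,0.088],[270,-16,-61,0,0.088],[330,-20,-61,0,0.088],[380,-22,-61,0,0.088],[405.2,-23.9,-61,0,0.088]]]'

```text
clock: 40.55
tool_pos: [0.5022, -0.3113, 0.277]
orientation: [179.8, 0.1, -90.1]
force: [1.0, 1.1, -0.3]
opening: 0.0877
gripper_force: 0.0
```

Request:
advance --steps '[[[0,0,0,0,0.088],[0,0,40,0,0.088],[0,0,68,0,0.088],[0,0,68,0,0.088],[0,0,68,0,0.04],[0,0,68,0,0.04],[0,0,68,0,0.04],[0,0,68,0,0.04]]]'

```text
clock: 41.55
tool_pos: [0.5034, -0.3091, 0.212]
orientation: [-179.9, -0.0, -90.0]
force: [1.0, -0.7, 1.3]
opening: 0.053
gripper_force: 21.8
```

Request:
advance --steps '[[[0,0,0,0,0.04]]]'

```text
clock: 41.68
tool_pos: [0.5036, -0.3092, 0.2121]
orientation: [-179.9, -0.0, -90.0]
force: [-0.0, 0.2, 2.1]
opening: 0.0528
gripper_force: 30.0
```

```bash
python3 -c "
from h import *
go(.4951,-.0105,.209,-90)"
```

```text
go [-0.2987  0.0083  0.0031] turn 0.03 dist 0.299 from [ 0.5036 -0.3092  0.2121] [-1.7993e+02 -3.0000e-02 -8.9970e+01]
```

Request:
advance --steps '[[[0,0,-30,0,0.04],[-20,1,-60,0,0.04],[-60,2,-60,0,0.04],[-110,3,-60,0,0.04],[-160,5,-60,0,0.04],[-210,6,-60,0,0.04],[-260,7,-60,0,0.04],[-298.7,8.3,-60,0,0.04]]]'

```text
clock: 42.68
tool_pos: [0.4941, -0.0085, 0.2711]
orientation: [180.0, 0.0, -89.9]
force: [0.8, -0.5, -2.6]
opening: 0.0527
gripper_force: 29.9
```

Request:
advance --steps '[[[0,0,0,0,0.04],[0,0,30,0,0.04],[0,0,55,0,0.04],[0,0,62,0,0.04],[0,0,62,0,0.04]]]'

```text
clock: 43.3
tool_pos: [0.4949, -0.0109, 0.2097]
orientation: [180.0, -0.0, -90.0]
force: [0.6, -0.8, -3.2]
opening: 0.0528
gripper_force: 29.9
```

```bash
python3 -c "
from h import *
go(.4951,-.0105,.209,-90)"
```

```text
go [-0.0004 -0.0002  0.0007] turn 0.0 dist 0.001 from [ 0.4949 -0.0109  0.2097] [ 1.7999e+02 -3.0000e-02 -9.0000e+01]
```

To row units: -0.08 m is -80, -0.05 m is -50.

Request:
advance --steps '[[[0,0,1,0,0.088],[0,0,1,0,0.088],[0,0,1,0,0.088],[0,0,-50,0,0.088],[0,0,-80,0,0.088]]]'

```text
clock: 43.92
tool_pos: [0.4954, -0.0103, 0.2918]
orientation: [-179.9, 0.0, -90.0]
force: [0.3, 1.1, -0.6]
opening: 0.087
gripper_force: 0.0
```

Run:
```python
from fit import *
s=snap('wrist'); P=cloud(s); hsv=cv2.cvtColor(s['frame'],cv2.COLOR_RGB2HSV); H,S=[hsv[...,i].astype(int) for i in range(2)]
red=((H<8)|(H>172))&(S>120)
print(circ(P,red&box(P,.42,.56,-.08,.07,.207,.235)))
go(.53,-.42,.15,-90)
```

```text
(array([ 0.4966, -0.0106,  0.0268]), array([ 0.4962, -0.0137,  0.2152]), np.float64(0.21563630305696), np.int64(3253))
go [ 0.4097 -0.0326  0.1455] turn 0.07 dist 0.436 from [ 0.4969 -0.0103  0.2955] [-179.58    0.04  -89.93]
```

The can is back on its spot. Now the tape.

To row units: 0.41 m is 410, 0.36 m is 360.

Request:
advance --steps '[[[60,-5,0,0,0.07],[120,-10,0,0,0.07],[180,-15,20,0,0.07],[240,-20,50,0,0.07],[300,-24,80,0,0.07],[360,-29,110,0,0.07],[410,-33,140,0,0.07],[410,-33,145,0,0.07]]]'

```text
clock: 44.98
tool_pos: [0.5264, -0.4228, 0.1409]
orientation: [179.8, 0.1, -90.2]
force: [-0.6, 1.0, -0.1]
opening: 0.0699
gripper_force: 0.0
```

Request:
advance --steps '[[[0,0,0,0,0.07],[0,0,0,0,0.07]]]'

```text
clock: 45.22
tool_pos: [0.5286, -0.4196, 0.1457]
orientation: [-179.9, -0.0, -89.9]
force: [0.2, -0.2, -0.0]
opening: 0.0698
gripper_force: 0.0
```

Run:
```python
from fit import *
s=snap('wrist'); P=cloud(s); hsv=cv2.cvtColor(s['frame'],cv2.COLOR_RGB2HSV); H,S=[hsv[...,i].astype(int) for i in range(2)]
yel=(H>18)&(H<33)&(S>120)
print(rect(P,yel&box(P,.46,.6,-.5,-.33,.057,.085)))
go(.53,-.42,.055,-90)
```

```text
(array([ 0.5345, -0.4203]), array([0.0623, 0.0307]), 89.42217254638672, array([ 0.5346, -0.4247,  0.0667]), np.int64(2936))
go [ 0.0006 -0.0012  0.0911] turn 0.11 dist 0.091 from [ 0.5288 -0.4194  0.1461] [-179.88   -0.05  -89.89]
```

Request:
advance --steps '[[[0.5,-3,50,0,0.07],[0.5,-3,85,0,0.07],[0.5,-3,91,0,0.07],[0.5,-3,91,0,0.02],[0.5,-3,91,0,0.02],[0.5,-3,91,0,0.02],[0.5,-3,91,0,0.02],[0.5,-3,91,0,0.02]]]'

```text
clock: 46.28
tool_pos: [0.5312, -0.421, 0.054]
orientation: [-180.0, -0.0, -90.0]
force: [0.6, 1.1, 2.5]
opening: 0.0296
gripper_force: 30.0
```

```bash
python3 -c "
from h import *
go(.4895,-.1307,.0518,-101.2)"
```

```text
go [-0.2903  0.0415  0.0022] turn 11.23 dist 0.293 from [ 0.5312 -0.421   0.054 ] [-1.7997e+02 -2.0000e-02 -8.9970e+01]
```

Request:
advance --steps '[[[0,0,-50,0,0.02],[-30,5,-80,0,0.02],[-80,12,-80,0.6,0.02],[-130,19,-80,1.2,0.02],[-180,26,-80,1.8,0.02],[-230,33,-80,2.24,0.02],[-275,40,-80,2.24,0.02],[-290.5,41.5,-80,2.24,0.02]]]'

```text
clock: 47.28
tool_pos: [0.4885, -0.1284, 0.1334]
orientation: [180.0, 0.0, -101.1]
force: [0.1, -0.7, -2.8]
opening: 0.0298
gripper_force: 30.0
```

Request:
advance --steps '[[[0,0,0,0,0.02],[0,0,50,0,0.02],[0,0,75,0,0.02],[0,0,82,0,0.02],[0,0,82,0,0.02]]]'

```text
clock: 47.9
tool_pos: [0.4896, -0.1312, 0.0516]
orientation: [180.0, -0.0, -101.2]
force: [0.4, 0.3, -2.2]
opening: 0.0296
gripper_force: 30.0
```

```bash
python3 -c "
from h import *
go(.4895,-.1307,.0512,-101.2)"
```

```text
go [-0.0005  0.0002  0.0004] turn -0.01 dist 0.001 from [ 0.4896 -0.1312  0.0516] [ 1.7997e+02 -3.0000e-02 -1.0121e+02]
```

Release, rise, back away, and check everything from the start viewpoint.

Request:
advance --steps '[[[0,0,0.5,0,0.07],[0,0,0.5,0,0.07],[0,0,0.5,0,0.07],[0,0,-60,0,0.07],[0,0,-120,0,0.08],[0,0,-180,0,0.08],[0,0,-240,0,0.088],[50,0,-290,0,0.088]]]'

```text
clock: 48.9
tool_pos: [0.4814, -0.1728, 0.3392]
orientation: [-179.8, 0.0, -101.0]
force: [1.3, -0.5, -0.7]
opening: 0.0868
gripper_force: 0.0
```

Request:
advance --steps '[[[60,0,-30,0,0.088],[120,0,-50,0,0.088],[180,0,-50,0,0.088],[240,0,-50,0,0.088],[280,0,-50,0,0.088],[280,0,-50,0,0.088]]]'

```text
clock: 49.65
tool_pos: [0.4254, -0.4508, 0.3845]
orientation: [179.9, 0.0, -101.4]
force: [0.2, 0.3, 0.1]
opening: 0.0877
gripper_force: 0.0
```

Run:
```python
from fit import *
s=snap('top'); save(s,'t12.png',None,1.5); P=cloud(s); s0=pickle.load(open('top0.pkl','rb')); P0=cloud(s0)
for n,X,fr in(('before',P0,s0),('after',P,s)):
    hsv=cv2.cvtColor(fr['frame'],cv2.COLOR_RGB2HSV); H,S=[hsv[...,i].astype(int) for i in range(2)]
    red=((H<8)|(H>172))&(S>120); yel=(H>18)&(H<33)&(S>120); pur=(H>135)&(H<165)&(S>80)
    print(n,'can',circ(X,red&box(X,.42,.56,-.08,.07,.20,.235))[0],'tape',rect(X,yel&box(X,.42,.56,-.25,-.06,.055,.08))[:3],'tin',X[pur&box(X,.42,.58,.03,.2,-.01,.056)].mean(0), 'tin px',[round(float(k.mean()),1) for k in np.nonzero(pur&box(X,.42,.58,.03,.2,-.01,.056))],'knob',circ(X,yel&box(X,.54,.63,-.06,.06,.062,.085))[0])
print(status.get_obs()['force'])
```

```text
before can [ 0.4926 -0.0091  0.026 ] tape (array([ 0.4867, -0.1298]), array([0.0603, 0.0308]), 78.72199249267578) tin [0.5072 0.1017 0.005 ] tin px [199.0, 222.8] knob [ 0.5907 -0.008   0.0111]
after can [ 0.4931 -0.0085  0.026 ] tape (array([ 0.4921, -0.1295]), array([0.0602, 0.031 ]), 80.16548919677734) tin [0.5118 0.1023 0.0048] tin px [197.6, 222.6] knob [ 0.5962 -0.0077  0.0115]
[-0.5371  1.1556  0.0449]
```

View pics/t12.png

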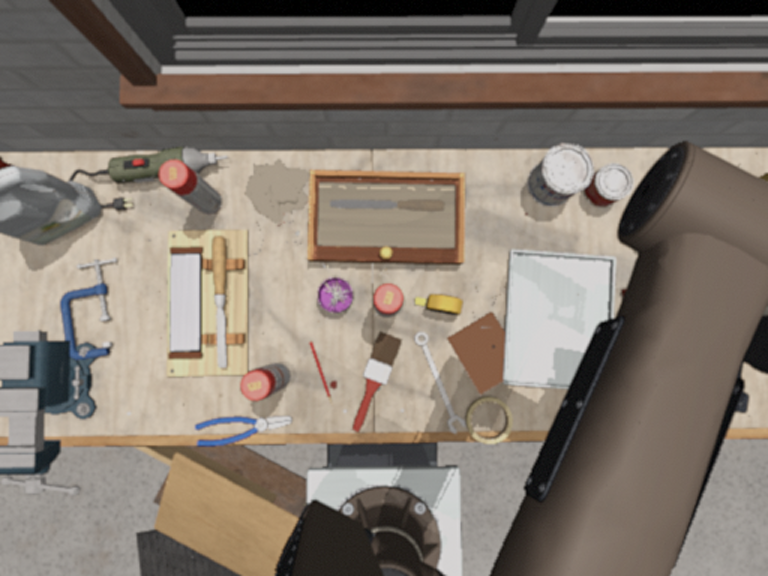

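All three are back within 6 mm of their spots: tin (336,296), can (388,298), tape (440,303). The chisel lies in both notches, the lid is shut, and the file sits where it was. Handing in.

```bash
python3 -c "
from plant import job
print(job.close_job())"
```

```text
the job is handed in; nothing more can be done
None
```

The job is handed in at about 50 s of robot time, with no verdict shown: the chisel lies in both notches, the file is still in the case, the lid is shut on its stop, and the tin, tape and can are upright within about 6 mm of their starting spots.

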